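# Making up the fitter's kit

## Robot

A 7-joint arm with a two-finger parallel gripper is mounted at the origin on the work surface. World frame = base frame: x ahead of the robot, y to its left, z up, the work surface at z = 0. Lengths are in m, angles in rad, forces in N, time in s.
With the tool pointing down it reaches from about 0.4 to 0.85 m from the base axis. Payload 4.5 kg.
Tool frame: the origin (TCP) lies on the centre line of the jaws, within the pads' length; the fingertips stand tips_ahead ahead of it and the grasp point (between the pads) lies 3 mm ahead of it (tips_ahead is the distance from the TCP to the fingertips, in m); z points along the fingers, y is the direction in which the jaws open and shut (so a half turn about z gives the same grasp; the last joint's range is limited). The gripper opens to 85 mm and grips with 20 to 120 N. Pads are 22 mm wide; open, the fingers measure 114 mm over their backs; the gripper's body (76 mm by 85 mm) begins 54 mm behind the grasp point. The pads swing forward as they close: fully open they stand 13 mm farther back than shut.
Start: joints at [-1.29, 0.689, -0.195, 1.565, 0.157, 0.902, -0.215], TCP at [0.153, 0.606, 0.253] pointing down, gripper open.
Joint ranges: [-3.01, 3.01], [-0.46, 2.08], [-1.47, 1.51], [0.13, 2.56], [-1, 4.14], [0.04, 2.09], [-2.66, 2.66]. Speed limits (rad/s): [2.57, 2.57, 3.14, 3.14, 3.14, 3.14, 3.14].

## Interface

Orientations are given as a unit quaternion [w, x, y, z].
In Python, from cell import read_state, read_camera, camera_params, finish_job, recognise, spot_point, tips_ahead gives the robot as it stands. The module is installed in compiled form; this text tells all that it offers.
- The arm moves only by the tool servo_tool, never from a script. Its argument "plan" is one flat list of numbers, 7 for each row, row after row: the opening in per cent of the stroke, from 0 (shut) to 100 (fully open), then the shift along the world's x, y, z in cm, then the turn, a rotation vector about the world's x, y, z in degrees. In form: [jaw, dx, dy, dz, wx, wy, wz, jaw, dx, dy, dz, wx, wy, wz, ...]. A call has 1 to 5 rows; each row is the pose to reach, as a shift and turn from the pose measured when the call began; what a row does not reach only later rows make up. A row lasts 1/8 s, in which the tool goes at most 62.5 mm and 10.7 degrees, less where a joint would pass 70% of its speed; a pose out of reach is approached as far as the arm can. A call with a gripper value outside its range is refused whole. The fingers move at their own pace and stop on an object; "force" is the grip in N (left out, the last holds). Time passes only in rows, so rows that repeat a pose let the fingers close. It gives the time, the measured TCP pose, the force and the opening at its end, in the units of the state.
- read_state(): the state, without advancing time (a new reading comes with each control period).
- read_camera(name): name is "side" or "top"; returns (picture, depth): 480x640x3 uint8, blue, green, red; 480x640 float32, m along the optical axis (not along the pixel's ray), 0 where there is no reading.
- camera_params(name): a dict with "K" (3x3 intrinsics, pixels), "R" (3x3) and "t" (3): a world point X has camera coordinates R X + t. Camera axes: x right, y down, z forward; pixel columns grow to the right and rows downward; lengths in m; the calibration is good to about 2 mm. A picture is of the moment at which its call begins. camera_params takes no time and is no camera call.
- finish_job(): hands the job in, once; it reports no verdict.
Trained networks look in the newest picture that a camera, given by its name, has taken for a name from the list of things; names that differ only in an ending like _2 or _b are one class to them, and where a whole thing is asked for, a point or a joint stands for the part that bears it (a point fixed in the world has none). Each returns a list of dicts, best first, with "p" (0 to 1); they miss things now and then, are a little off and sometimes report something else, mostly with a low value. They report only what shows in the picture. A call takes as long as a camera call. They do not tell look-alikes from the thing itself.
- recognise(camera, thing): "xy" ([column, row] in pixels, amid what is visible of it).
- spot_point(camera, thing): "xy" ([column, row] in pixels: a listed point, or the origin of a listed thing).
The state is a dict: "t": time; "qpos": joint angles; "joint_velocities": joint speeds; "joint_efforts": joint torques, N m; "position": TCP position; "tcp_rot": TCP orientation; "wrist_force": force on the tool from outside, world axes, zero at the start; "moment": the same for the moment, N m; "gripper_width": finger opening in m.
Only numpy, scipy, OpenCV 4.12 (cv2) and the standard library are available. Lean on these libraries where they do the work, as an engineer would, in place of code of your own. Each camera call takes 0.05 s, during which the arm holds its last target. There are 200 camera calls.

## Task

Make up the gasket fitter's kit: fold the blue carrier's handle right down out of the way, stand every tin that is on the bench upright in the carrier, one to a cell, and then raise the handle upright again, ready to carry. Lay each tool that is on the bench (caliper, dial gauge, pliers) in the cutout of its shape in the case and press it down until it is fully home; tools may be done before or after the tins. Leave the gaskets, the label roll and the scanner where they are.

Things in the scene. Friction and masses are not known exactly. Their poses are not given: they have to be found in the camera images.
- caliper: Digital caliper, face up: black display head 52 x 32 mm (along x, y) and 18 mm thick centred on the origin, flats at y = +-16 mm, on a steel beam (14 mm wide, 7 mm thick) from x = -95 to +50 mm; steel jaws at x = 28 to 50 mm reach from y = -38 to +19 mm, 7 mm thick. 0.15 kg, centre of mass at the head. Origin: underside, below the middle of the head; x towards the jaws. May be absent.
- gauge: Dial thickness gauge, dial up: round dial 50 mm in diameter and 22 mm thick centred on the origin, with dark flat lugs at y = +-26 mm (22 mm long, 18 mm high: grip here); a grey C-shaped frame 12 mm thick reaching to x = -72 mm between y = -10 and +22 mm; a stub reaches x = +33 mm. About 0.2 kg. Origin: underside, below the dial's centre; -x points to the frame. May be absent.
- pliers: Combination pliers lying flat: a pivot block 30 x 26 mm (along x, y) and 19 mm thick centred on the origin with flats at y = +-13 mm, closed jaws out to x = +49 mm (21 mm wide, 14 mm thick), two black rubber handles splaying back to x = -88 mm (48 mm over both at the ends, 16 mm thick). About 0.19 kg. Origin: underside, below the pivot; x towards the jaws. May be absent.
- tin0: Tin of jointing paste: an upright cylinder 55 mm in diameter and 75 mm high, bare metal with a paper label and a black cap (53 mm), about 0.3 kg, standing on the bench. Origin: centre of its underside, z up. All tins are alike. May be absent.
- tin1: Tin of jointing paste: an upright cylinder 55 mm in diameter and 75 mm high, bare metal with a paper label and a black cap (53 mm), about 0.3 kg, standing on the bench. Origin: centre of its underside, z up. All tins are alike. May be absent.
- tin2: Tin of jointing paste: an upright cylinder 55 mm in diameter and 75 mm high, bare metal with a paper label and a black cap (53 mm), about 0.3 kg, standing on the bench. Origin: centre of its underside, z up. All tins are alike. May be absent.
- tin3: Tin of jointing paste: an upright cylinder 55 mm in diameter and 75 mm high, bare metal with a paper label and a black cap (53 mm), about 0.3 kg, standing on the bench. Origin: centre of its underside, z up. All tins are alike. May be absent.
- case: Tool case, fixed: grey shell 191 x 247 mm (x, y), 34 mm high, lid laid back on its far side, rigid black insert with yellow-floored cutouts. Origin: underside centre. In each cutout two sprung lugs grip the tool's flats (y sides) at x = 0: a tool laid in rests about 5 mm above its seat; a push of 10 to 18 N straight down on its middle drives it home, and friction keeps it there.
- caliper_cutout (a point): Cutout for the caliper in the case's insert. Origin on the cutout's floor, 24 mm above the bench, 10 mm below the insert's face; its axes are those that the seated tool's own axes must take (same origin, same x direction, z up). 3 mm larger than the tool all round. Seated, the head stands 8 mm above the face.
- gauge_cutout (a point): Cutout for the dial gauge in the same insert. Origin on the cutout's floor, 24 mm above the bench, 10 mm below the insert's face; its axes are those that the seated tool's own axes must take (same origin, same x direction, z up). 3 mm larger than the tool all round. Seated, the dial stands 12 mm above the face.
- pliers_cutout (a point): Cutout for the pliers in the same insert. Origin on the cutout's floor, 24 mm above the bench, 10 mm below the insert's face; its axes are those that the seated tool's own axes must take (same origin, same x direction, z up). 3 mm larger than the tool all round. Seated, the pivot stands 9 mm above the face.
- carrier: Blue carrier, fixed: an open steel box 160 x 160 mm with walls and dividers 42 mm high and 3 mm thick, 2 x 2 cells about 76 mm square. Origin: centre of its underside; x, y along its sides.
- cell0 (a point): One of the carrier's four cells. Origin: middle of the cell's floor, 3 mm above the bench; axes as the carrier's.
- cell1 (a point): One of the carrier's four cells. Origin: middle of the cell's floor, 3 mm above the bench; axes as the carrier's.
- cell2 (a point): One of the carrier's four cells. Origin: middle of the cell's floor, 3 mm above the bench; axes as the carrier's.
- cell3 (a point): One of the carrier's four cells. Origin: middle of the cell's floor, 3 mm above the bench; axes as the carrier's.
- handle (a joint): Angle of the carrier's swing handle, rad: 0 upright, positive folded towards the carrier's +x (far) side, negative leaning to the near side; runs from -0.3 to 1.45 (folded down beside the far wall, clear of the cells). A stiff hinge of about 0.3 N m, stays where it is left.
- handle_grip (a point): Middle of the handle's grip bar: black sleeve 13 mm in diameter and 90 mm long, along the carrier's y axis, 125 mm from the hinge axis; the side arms are at y = +-90 mm. The point turns with the handle; its z axis points from the hinge to the bar.
- handle_hinge (a point): Middle of the handle's hinge axis, 30 mm above the bench over the carrier's centre; the axis runs along y. Turns with the handle.
- gasket_stack: Bystander: a stack of ring gaskets, 118 mm across, 31 mm high. Origin: centre of its underside. Leave it alone.
- label_roll: Bystander: a paper label roll standing on end, 68 mm in diameter, 50 mm high. Origin: centre of its underside. Leave it alone.
- scanner: Bystander: a black hand scanner lying down, about 125 x 56 x 36 mm. Origin: underside, middle of its handle. Leave it alone.
Not all that is in view belongs to the job. Leave any purple look-alike of the pliers alone.

How it is judged:
On the way, in this order (a step that is already met when the one before it is completed fails the run):
1. the carrier's handle is folded right down (beyond 1.2 rad), clear of the cells (value of joint handle above 1.2 rad), for 0.2 s.
2. with the handle down, every tin stands upright in a cell of its own (value of joint handle above 1.1 rad and ((horizontal distance between tin0 and cell0 below 0.018 m and z of tin0 in the frame of cell0 below 0.005 m) or (horizontal distance between tin0 and cell1 below 0.018 m and z of tin0 in the frame of cell1 below 0.005 m) or (horizontal distance between tin0 and cell2 below 0.018 m and z of tin0 in the frame of cell2 below 0.005 m) or (horizontal distance between tin0 and cell3 below 0.018 m and z of tin0 in the frame of cell3 below 0.005 m)) and angle between each of tin0, tin1, tin2, tin3's own z axis and vertical below 0.1 rad and linear speed of each of tin0, tin1, tin2, tin3 below 0.02 m/s and ((horizontal distance between tin1 and cell0 below 0.018 m and z of tin1 in the frame of cell0 below 0.005 m) or (horizontal distance between tin1 and cell1 below 0.018 m and z of tin1 in the frame of cell1 below 0.005 m) or (horizontal distance between tin1 and cell2 below 0.018 m and z of tin1 in the frame of cell2 below 0.005 m) or (horizontal distance between tin1 and cell3 below 0.018 m and z of tin1 in the frame of cell3 below 0.005 m)) and ((horizontal distance between tin2 and cell0 below 0.018 m and z of tin2 in the frame of cell0 below 0.005 m) or (horizontal distance between tin2 and cell1 below 0.018 m and z of tin2 in the frame of cell1 below 0.005 m) or (horizontal distance between tin2 and cell2 below 0.018 m and z of tin2 in the frame of cell2 below 0.005 m) or (horizontal distance between tin2 and cell3 below 0.018 m and z of tin2 in the frame of cell3 below 0.005 m)) and ((horizontal distance between tin3 and cell0 below 0.018 m and z of tin3 in the frame of cell0 below 0.005 m) or (horizontal distance between tin3 and cell1 below 0.018 m and z of tin3 in the frame of cell1 below 0.005 m) or (horizontal distance between tin3 and cell2 below 0.018 m and z of tin3 in the frame of cell2 below 0.005 m) or (horizontal distance between tin3 and cell3 below 0.018 m and z of tin3 in the frame of cell3 below 0.005 m))), for 0.2 s.
At the end, for the whole second after the job is handed in: Every tool present lies in its own cutout, fully home (underside within 3 mm of the cutout floor, within 6 mm and 0.07 rad of its place, flat); every tin present stands upright on the floor of a carrier cell, one to a cell; the handle is upright within 0.15 rad; all at rest (z of caliper in the frame of caliper_cutout below 0.003 m and horizontal distance between caliper and caliper_cutout below 0.006 m and angle between the x axis of caliper and the x axis of caliper_cutout, either way round below 0.07 rad and angle between each of caliper, gauge, pliers's own z axis and vertical below 0.08 rad and linear speed of each of caliper, gauge, pliers, tin0, tin1, tin2, tin3 below 0.02 m/s and z of gauge in the frame of gauge_cutout below 0.003 m and horizontal distance between gauge and gauge_cutout below 0.006 m and angle between the x axis of gauge and the x axis of gauge_cutout, either way round below 0.07 rad and z of pliers in the frame of pliers_cutout below 0.003 m and horizontal distance between pliers and pliers_cutout below 0.006 m and angle between the x axis of pliers and the x axis of pliers_cutout, either way round below 0.07 rad and ((horizontal distance between tin0 and cell0 below 0.018 m and z of tin0 in the frame of cell0 below 0.005 m) or (horizontal distance between tin0 and cell1 below 0.018 m and z of tin0 in the frame of cell1 below 0.005 m) or (horizontal distance between tin0 and cell2 below 0.018 m and z of tin0 in the frame of cell2 below 0.005 m) or (horizontal distance between tin0 and cell3 below 0.018 m and z of tin0 in the frame of cell3 below 0.005 m)) and angle between each of tin0, tin1, tin2, tin3's own z axis and vertical below 0.1 rad and ((horizontal distance between tin1 and cell0 below 0.018 m and z of tin1 in the frame of cell0 below 0.005 m) or (horizontal distance between tin1 and cell1 below 0.018 m and z of tin1 in the frame of cell1 below 0.005 m) or (horizontal distance between tin1 and cell2 below 0.018 m and z of tin1 in the frame of cell2 below 0.005 m) or (horizontal distance between tin1 and cell3 below 0.018 m and z of tin1 in the frame of cell3 below 0.005 m)) and ((horizontal distance between tin2 and cell0 below 0.018 m and z of tin2 in the frame of cell0 below 0.005 m) or (horizontal distance between tin2 and cell1 below 0.018 m and z of tin2 in the frame of cell1 below 0.005 m) or (horizontal distance between tin2 and cell2 below 0.018 m and z of tin2 in the frame of cell2 below 0.005 m) or (horizontal distance between tin2 and cell3 below 0.018 m and z of tin2 in the frame of cell3 below 0.005 m)) and ((horizontal distance between tin3 and cell0 below 0.018 m and z of tin3 in the frame of cell0 below 0.005 m) or (horizontal distance between tin3 and cell1 below 0.018 m and z of tin3 in the frame of cell1 below 0.005 m) or (horizontal distance between tin3 and cell2 below 0.018 m and z of tin3 in the frame of cell2 below 0.005 m) or (horizontal distance between tin3 and cell3 below 0.018 m and z of tin3 in the frame of cell3 below 0.005 m)) and value of joint handle between -0.15 and 0.15 rad and velocity of joint handle between -0.05 and 0.05 rad/s); the robot touches nothing.
It fails at once if a bystander (gasket stack, label roll, scanner) is moved by more than 3 cm (distance of any of gasket_stack, label_roll, scanner from where it was at the start of the episode above 0.03 m).
Of caliper, gauge, pliers only 2 to 3 are there at a start; the rules pass over those that are not, and their reading is None.
Of tin0, tin1, tin2, tin3 only 2 to 4 are there at a start; the rules pass over those that are not, and their reading is None.
At some moment in a run one of caliper, gauge, pliers, tin0, tin1, tin2, tin3 may be knocked a few centimetres aside while the robot is not near it.
It also fails if it takes over 210 s, if anything falls off the work surface, if the arm or the gripper's body presses on something with over 40 N, if the wrist force passes 120 N, or if a joint passes its speed limit or range.

## Working session

There is one attempt and no reset: what is moved stays moved. The work goes in short steps, Python scripts to look and compute and a tool call to move; the robot and the scene stay as the last step left them, time stands still between calls to the robot, and variables do not carry over. Pictures are saved under pics/ and viewed, about 12 in all and at most 16, crops included, and the job is handed in when it is done.

Besides the shell and the picture viewer there is one more tool, called after "Request:" as name(argument=value, ...) on one line, values as JSON. servo_tool: Moves the arm, as the interface text tells. Its arguments: {"type":"object","properties":{"plan":{"type":"array","items":{"type":"number"}},"force":{"type":"number"}},"required":["plan"]}

```bash
mkdir -p pics; cat > h.py <<'E'
import numpy as np, cv2
from cell import *
def px2w(cam,u,v,z=None,d=None):
    p=camera_params(cam);K,R,t=map(np.array,(p["K"],p["R"],p["t"]))
    r=np.linalg.inv(K)@np.array([u,v,1.0]); C=-R.T@t; w=R.T@r
    s=d if d is not None else (z-C[2])/w[2]
    return C+s*w
def cloud(cam,depth):
    p=camera_params(cam);K,R,t=map(np.array,(p["K"],p["R"],p["t"]))
    v,u=np.mgrid[0:480,0:640]
    r=np.stack([u,v,np.ones_like(u)],-1)@np.linalg.inv(K).T
    return (r*depth[...,None]-t)@R   # R^T x
def w2px(cam,X):
    p=camera_params(cam);K,R,t=map(np.array,(p["K"],p["R"],p["t"]))
    c=K@(R@np.array(X)+t); return c[:2]/c[2]
E
python3 - <<'E'
from h import *
for c in("side","top"):
    im,d=read_camera(c); cv2.imwrite(f"pics/{c}0.png",im); np.save(f"{c}0.npy",d)
    p=camera_params(c); R=np.array(p["R"]); print(c,-R.T@np.array(p["t"]),R[2],p["K"][0])
    P=cloud(c,d)
    for n in["caliper","gauge","pliers","tin0","caliper_cutout","gauge_cutout","pliers_cutout","carrier","cell0","handle_grip","scanner","label_roll","gasket_stack"]:
        r=spot_point(c,n)
        print(n,[(round(q["p"],2),np.round(q["xy"]).astype(int).tolist(),np.round(P[min(479,int(q["xy"][1])),min(639,int(q["xy"][0]))],3).tolist()) for q in r[:6]])
s=read_state();print(s,tips_ahead if not callable(tips_ahead) else tips_ahead())
E
```

```text
side [-0.03256007 -0.89880224  0.76588314] [ 0.44862565  0.71045207 -0.54221111] [545.67850814   0.         331.36242006]
caliper []
gauge [(0.77, [248, 216], [0.46, 0.301, 0.02]), (0.73, [313, 191], [0.668, 0.31, 0.029])]
pliers [(0.75, [260, 197], [0.542, 0.394, 0.011]), (0.67, [176, 241], [0.262, 0.322, 0.003])]
tin0 [(0.92, [296, 290], [0.409, -0.048, 0.018]), (0.55, [289, 274], [0.402, -0.03, 0.052])]
caliper_cutout [(0.8, [374, 254], [0.628, -0.039, 0.026])]
gauge_cutout []
pliers_cutout [(0.8, [343, 226], [0.635, 0.105, 0.029])]
carrier [(0.81, [392, 353], [0.474, -0.309, 0.005]), (0.56, [419, 352], [0.519, -0.336, 0.005])]
cell0 [(0.89, [393, 327], [0.521, -0.252, 0.003]), (0.8, [420, 351], [0.519, -0.336, 0.005]), (0.77, [394, 365], [0.454, -0.337, 0.005]), (0.59, [367, 348], [0.442, -0.271, 0.002])]
handle_grip [(0.62, [416, 281], [0.528, -0.302, 0.15])]
scanner [(0.9, [405, 435], [0.361, -0.482, 0.025]), (0.46, [353, 251], [0.59, -0.009, 0.032])]
label_roll [(0.66, [320, 413], [0.267, -0.378, 0.039])]
gasket_stack [(0.56, [312, 190], [0.667, 0.314, 0.031])]
top [ 0.2124098
[... 1208 characters left out ...]
, 'qpos': array([-1.29017018,  0.68908853, -0.19458712,  1.56529151,  0.15731949,
        0.90251269, -0.21509833]), 'joint_velocities': array([-0.00035704,  0.0013185 , -0.00047073, -0.0010725 , -0.00086832,
       -0.00282569, -0.00025821]), 'joint_efforts': array([-1.64199952e-05, -5.39553881e+01, -1.26684811e+00, -1.58879113e+01,
        1.00387313e-02,  1.44297093e-03, -3.62789095e-06]), 'position': array([0.152698  , 0.60608497, 0.25332582]), 'tcp_rot': array([1.20681696e-05, 1.23087561e-01, 9.92395813e-01, 4.18624108e-05]), 'wrist_force': array([ 0.48663515,  0.07980398, -0.32164973]), 'moment': array([-0.02368573,  0.00218955, -0.01533006]), 'gripper_width': 0.0854918240035245} 0.022
```

```bash
python3 - <<'E'
from h import *
im=cv2.imread("pics/top0.png"); cv2.imwrite("pics/top0c.png",cv2.resize(im[140:400,90:550],None,fx=1.73,fy=1.73,interpolation=cv2.INTER_CUBIC))
E
```

```text
(no output)
```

View pics/top0c.png

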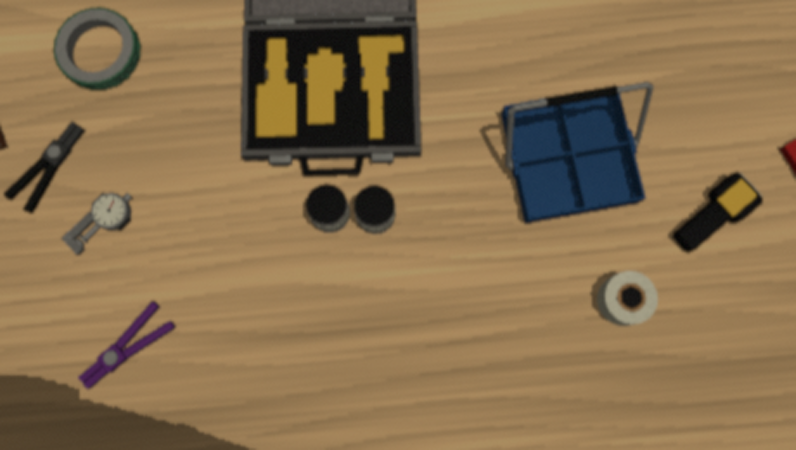

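View pics/side0.png

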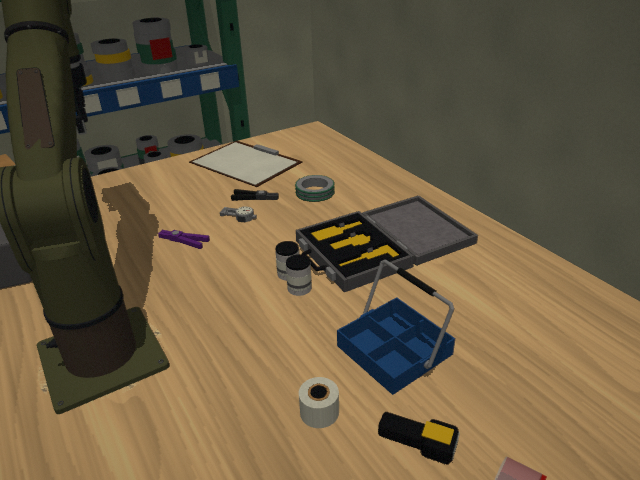

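The top view shows two tins (about (307,261) and (279,267)), black pliers (124,226), a gauge (156,262) and a purple look-alike of the pliers to leave alone. There is no caliper in view. The handle leans slightly to the far side. Next I'll fit the poses by silhouette.

```bash
cat > fit.py <<'E'
from h import *
from scipy.optimize import minimize
def box(x0,x1,y0,y1,h,z=0): return (np.array([[x0,y0],[x1,y0],[x1,y1],[x0,y1]])/1e3,z,h/1e3)
def circ(r,h,z=0): a=np.linspace(0,2*np.pi,40); return (np.c_[np.cos(a),np.sin(a)]*r/1e3,z,h/1e3)
def poly(p,h): return (np.array(p)/1e3,0,h/1e3)
PL=[box(-15,15,-13,13,19),box(15,49,-10.5,10.5,14)]+[poly([[-8,s*1],[-8,s*11],[-88,s*24],[-88,s*13]],16) for s in(1,-1)]
GA=[circ(25,22),box(-11,11,-26,26,18),box(-30,-20,-10,22,12),box(25,33,-4,4,12),box(-72,-20,10,22,12),box(-72,-60,-10,22,12)]
GA2=GA[:4]+[box(-72,-20,-10,2,12),box(-72,-60,-10,22,12)]
def g(p,c=3): q=p[0]*1e3; m=(q.max(0)+q.min(0))/2; return (q+np.sign(q-m)*c)/1e3,0,0
def render(cam,parts,pose,z0=0,S=4,win=None):
    c,s=np.cos(pose[2]),np.sin(pose[2]);M=np.array([[c,s],[-s,c]])
    u0,v0,u1,v1=win; out=np.zeros(((v1-v0)*S,(u1-u0)*S),np.uint8)
    p=camera_params(cam);K,R,t=map(np.array,(p["K"],p["R"],p["t"]))
    for P,zb,h in parts:
        w=P@M+pose[:2]; X=np.r_[np.c_[w,np.full(len(w),z0+zb)],np.c_[w,np.full(len(w),z0+zb+h)]]
        q=(X@R.T+t)@K.T; q=(q[:,:2]/q[:,2:]-[u0,v0]+.5)*S
        cv2.fillConvexPoly(out,cv2.convexHull(np.round(q*16).astype(np.int32)),1,shift=4)
    return out
def fit(masks,parts,pose,z0=0,S=4):
    ms={}
    for cam,(m,win) in masks.items():
        u0,v0,u1,v1=win; ms[cam]=(cv2.resize(m[v0:v1,u0:u1].astype(np.uint8),None,fx=S,fy=S,interpolation=cv2.INTER_NEAREST),win)
    def cost(x):
        q=[pose[0]+x[0]/100,pose[1]+x[1]/100,pose[2]+x[2]/5]; e=0
        for cam,(m,win) in ms.items():
            r=render(cam,parts,q,z0,S,win); e+=1-(r&m).sum()/max(1,(r|m).sum())
        return e/len(ms)
    best=None
    for da in(0,.5,-.5):
        r=minimize(cost,[0,0,da],method="Nelder-Mead",options=dict(initial_simplex=np.array([[0,0,da],[1,0,da],[0,1,da],[0,0,da+1]])))
        if best is None or r.fun<best.fun: best=r
    x=best.x
    return np.array([pose[0]+x[0]/100,pose[1]+x[1]/100,pose[2]+x[2]/5]),1-best.fun
def win(cam,X,r): u,v=np.round(w2px(cam,X)).astype(int); return (max(0,u-r),max(0,v-r),min(640,u+r),min(480,v+r))
E
python3 - <<'E'
from fit import *
I={c:cv2.imread(f"pics/{c}0.png") for c in("top","side")}
H={c:cv2.cvtColor(I[c],cv2.COLOR_BGR2HSV) for c in I}
P={c:cloud(c,np.load(f"{c}0.npy")) for c in I}
def nonwood(c): h=H[c]; return (h[...,1]<75)|(h[...,2]<60)
def biggest(m):
    n,l,s,_=cv2.connectedComponentsWithStats(m.astype(np.uint8)); return l==1+np.argmax(s[1:,4])
for nm,parts,p0 in(("pliers",PL,(0.55,0.40,-.6)),("gauge",GA,(0.46,.32,-.6)),("gauge2",GA2,(0.46,.32,-.6))):
    for cams in(("top",),("side",),("top","side")):
        mk={}
        for c in cams:
            w=win(c,(*p0[:2],.01),45 if c=="top" else 36); m=np.zeros((480,640),bool); m[w[1]:w[3],w[0]:w[2]]=nonwood(c)[w[1]:w[3],w[0]:w[2]]
            mk[c]=(biggest(m),w)
        print(nm,cams,*[np.round(x,4) for x in fit(mk,parts,p0)])
# cutouts
ye=lambda c:(H[c][...,0]>15)&(H[c][...,0]<35)&(H[c][...,1]>140)&(H[c][...,2]>90)
for nm,x,y in(("pl",.635,.099),("ga",.637,.029),("ca",.632,-.049)):
    c="top";w=win(c,(x-.01,y,.024),50); m=np.zeros((480,640),np.uint8); m[w[1]:w[3],w[0]:w[2]]=ye(c)[w[1]:w[3],w[0]:w[2]]
    n,l,s,ce=cv2.connectedComponentsWithStats(m); u,v=w2px(c,(x,y,.024)); k=l[int(v),int(u)]
    mm=l==k; print(nm,s[k])
    if nm=="pl": parts=[(box(-18,18,-16,16,0)),box(15,52,-13.5,13.5,0),box(-91,-8,-27,27,0)]
    elif nm=="ga": parts=[circ(28,0),box(-14,14,-29,29,0),box(-75,-20,-13,25,0),box(20,36,-8,8,0)]
    else: parts=[box(-29,29,-19,19,0),box(-98,53,-10,10,0),box(25,53,-41,22,0)]
    print(nm,*[np.round(q,4) for q in fit({c:(mm,w)},parts,(x,y,0),.024)])
# tins, carrier
for c in I:
    for x,y in((.422,-.028),(.417,.035)):
        q=P[c]; m=(abs(q[...,2]-.075)<.008)&(np.hypot(q[...,0]-x,q[...,1]-y)<.045)&(H[c][...,2]<60)
        n,l,s,ce=cv2.connectedComponentsWithStats(m.astype(np.uint8)); k=1+np.argmax(s[1:,4]); print("tin",c,px2w(c,*ce[k],z=.075).round(4),s[k,4])
blue=lambda c:(H[c][...,0]>95)&(H[c][...,0]<125)&(H[c][...,1]>100)
for c in I:
    w=win(c,(.484,-.296,.03),75 if c=="top" else 80); m=blue(c).astype(np.uint8); m=cv2.morphologyEx(m,cv2.MORPH_CLOSE,np.ones((7,7)))
    print("carrier",c,*[np.round(q,4) for q in fit({c:(m,w)},[box(-80,80,-80,80,42)],(.484,-.296,.12))])
    q=P[c]; k=(q[...,2]>.12)&(np.hypot(q[...,0]-.53,q[...,1]+.3)<.1)&(H[c][...,2]<50)
    z=q[k]; print("bar",len(z),z.mean(0).round(3), z[z[:,1].argmin()].round(3),z[z[:,1].argmax()].round(3))
a=cv2.resize(I["top"][195:300,85:205],None,fx=5,fy=5,interpolation=cv2.INTER_CUBIC); cv2.imwrite("pics/tools.png",a)
E
```

```text
pliers ('top',) [ 0.5517  0.409  -0.6902] 0.7237
pliers ('side',) [ 0.55  0.4  -0.6 ] 0.0
pliers ('top', 'side') [ 0.5517  0.409  -0.6902] 0.3618
gauge ('top',) [ 0.4641  0.3335 -0.829 ] 0.789
gauge ('side',) [ 0.46  0.32 -0.6 ] 0.0
gauge ('top', 'side') [ 0.4641  0.3335 -0.829 ] 0.3945
gauge2 ('top',) [ 0.4636  0.3345 -0.8776] 0.728
gauge2 ('side',) [ 0.46  0.32 -0.6 ] 0.0Traceback (most recent call last):
  File "<stdin>", line 14, in <module>
  File "fit.py", line 30, in fit
    r=minimize(cost,[0,0,da],method="Nelder-Mead",options=dict(initial_simplex=np.array([[0,0,da],[1,0,da],[0,1,da],[0,0,da+1]])))
    res = _minimize_neldermead(fun, x0, args, callback, bounds=bounds,
                               **options)
    fxr = func(xr)
    fx = function(np.copy(x), *(wrapper_args + args))
  File "fit.py", line 26, in cost
    r=render(cam,parts,q,z0,S,win); e+=1-(r&m).sum()/max(1,(r|m).sum())
  File "fit.py", line 13, in render
    p=camera_params(cam);K,R,t=map(np.array,(p["K"],p["R"],p["t"]))
ValueError: time passes only in moves, steps and waits
```

```bash
cat > h_patch.py <<'E'
E
rm h_patch.py
sed -i 's/^def px2w/import cell\n_C={}\ndef camera_params(n):\n    if n not in _C: _C[n]=cell.camera_params(n)\n    return _C[n]\ndef px2w/' h.py
cat > m1.py <<'E'
from fit import *
I={c:cv2.imread(f"pics/{c}0.png") for c in("top","side")}
H={c:cv2.cvtColor(I[c],cv2.COLOR_BGR2HSV) for c in I}
P={c:cloud(c,np.load(f"{c}0.npy")) for c in I}
a=cv2.resize(I["top"][195:300,85:205],None,fx=5,fy=5,interpolation=cv2.INTER_CUBIC); cv2.imwrite("pics/tools.png",a)
ye=lambda c:(H[c][...,0]>15)&(H[c][...,0]<35)&(H[c][...,1]>140)&(H[c][...,2]>90)
for nm,x,y in(("pl",.635,.099),("ga",.637,.029),("ca",.632,-.049)):
    c="top";w=win(c,(x-.01,y,.024),50); m=np.zeros((480,640),np.uint8); m[w[1]:w[3],w[0]:w[2]]=ye(c)[w[1]:w[3],w[0]:w[2]]
    n,l,s,ce=cv2.connectedComponentsWithStats(m); u,v=w2px(c,(x,y,.024)); k=l[int(v),int(u)]
    mm=l==k; print(nm,s[k])
    if nm=="pl": parts=[(box(-18,18,-16,16,0)),box(15,52,-13.5,13.5,0),box(-91,-8,-27,27,0)]
    elif nm=="ga": parts=[circ(28,0),box(-14,14,-29,29,0),box(-75,-20,-13,25,0),box(20,36,-8,8,0)]
    else: parts=[box(-29,29,-19,19,0),box(-98,53,-10,10,0),box(25,53,-41,22,0)]
    print(nm,*[np.round(q,4) for q in fit({c:(mm,w)},parts,(x,y,0),.024)])
for c in I:
    for x,y in((.422,-.028),(.417,.035)):
        q=P[c]; m=(abs(q[...,2]-.075)<.008)&(np.hypot(q[...,0]-x,q[...,1]-y)<.045)&(H[c][...,2]<60)
        n,l,s,ce=cv2.connectedComponentsWithStats(m.astype(np.uint8)); k=1+np.argmax(s[1:,4]); print("tin",c,px2w(c,*ce[k],z=.075).round(4),s[k,4])
blue=lambda c:(H[c][...,0]>95)&(H[c][...,0]<125)&(H[c][...,1]>100)
for c in I:
    w=win(c,(.484,-.296,.03),75 if c=="top" else 80); m=blue(c).astype(np.uint8); m=cv2.morphologyEx(m,cv2.MORPH_CLOSE,np.ones((7,7)))
    print("carrier",c,*[np.round(q,4) for q in fit({c:(m,w)},[box(-80,80,-80,80,42)],(.484,-.296,.12))])
    q=P[c]; k=(q[...,2]>.12)&(np.hypot(q[...,0]-.53,q[...,1]+.3)<.1)&(H[c][...,2]<50)
    z=q[k]; print("bar",len(z),z.mean(0).round(3), z[z[:,1].argmin()].round(3),z[z[:,1].argmax()].round(3))
E
python3 m1.py
```

```text
pl [ 238  162   24   57 1018]
pl [ 0.6368  0.0966 -0.0619] 0.9264
ga [266 168  24  44 779]
ga [ 0.6323  0.0273 -0.0595] 0.9055
ca [297 161  27  59 816]
ca [ 0.6276 -0.0422 -0.0687] 0.9156
tin top [ 0.427  -0.0255  0.075 ] 408
tin top [0.4337 0.036  0.075 ] 412
tin side [ 0.427  -0.0255  0.075 ] 367
tin side [0.4324 0.028  0.075 ] 286
carrier top [ 0.4878 -0.3022  0.0914] 0.8718
bar 196 [ 0.528 -0.295  0.151] [ 0.529 -0.343  0.14 ] [ 0.514 -0.204  0.132]
carrier side [ 0.4843 -0.3013  0.0828] 0.9761
bar 271 [ 0.526 -0.302  0.15 ] [ 0.532 -0.346  0.156] [ 0.521 -0.254  0.147]
```

View pics/tools.png

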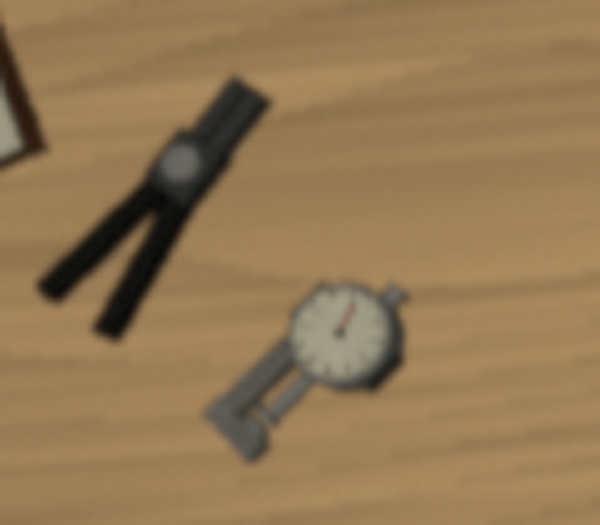

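The poses agree with the picture:
- **Tins:** (.427,-.026) and (.434,.036).
- **Carrier:** (.486,-.301), yaw .087.
- **Handle:** about .33 rad.

Next I'll move to the handle bar.

Request:
servo_tool(plan=[100, 28, -30, 0, 0, 0, -45, 100, 28, -30, 0, 0, 0, -45, 100, 28, -30, 0, 0, 0, -45, 100, 28, -30, 0, 0, 0, -45, 100, 28, -30, 0, 0, 0, -45], force=25)

```text
t: 2.02
position: [0.3671, 0.3764, 0.2536]
tcp_rot: [0.0, 0.494, 0.869, 0.0]
wrist_force: [0.8, 0.2, -0.7]
gripper_width: 0.0855
```

Request:
servo_tool(plan=[60, 8, -33, 0, 0, 0, -26, 60, 8, -33, 0, 0, 0, -26, 60, 8, -33, 0, 0, 0, -26, 60, 8, -33, 0, 0, 0, -26, 60, 8, -33, 0, 0, 0, -26])

```text
t: 2.65
position: [0.441, 0.0725, 0.2539]
tcp_rot: [0.001, 0.677, 0.736, 0.001]
wrist_force: [1.0, -0.4, 0.2]
gripper_width: 0.0511
```

Request:
servo_tool(plan=[60, 8, -33, 0, 0, 0, 0, 60, 8, -33, 0, 0, 0, 0, 60, 8, -33, 0, 0, 0, 0, 60, 8, -33, 0, 0, 0, 0, 60, 8, -33, 0, 0, 0, 0])

```text
t: 3.28
position: [0.5147, -0.2315, 0.2541]
tcp_rot: [0.001, 0.677, 0.736, 0.001]
wrist_force: [1.1, 0.8, -0.5]
gripper_width: 0.0514
```

Request:
servo_tool(plan=[55, 1.2, -6.8, 0, 0, 0, 0, 55, 1.2, -6.8, 0, 0, 0, 0, 55, 1.2, -6.8, -5, 0, 0, 0, 55, 1.2, -6.8, -10, 0, 0, 0, 55, 1.2, -6.8, -10, 0, 0, 0])

```text
t: 3.9
position: [0.5243, -0.2969, 0.1509]
tcp_rot: [-0.003, 0.676, 0.737, 0.001]
wrist_force: [-0.3, 0.6, 0.8]
gripper_width: 0.047
```

```bash
python3 - <<'E'
from h import *
print(tips_ahead if not callable(tips_ahead) else ("fn",tips_ahead()), read_state()["position"])
im,d=read_camera("side"); np.save("side1.npy",d); cv2.imwrite("pics/s1.png",im)
cv2.imwrite("pics/s1c.png",cv2.resize(im[180:420,290:530],None,fx=2.5,fy=2.5))
E
```

```text
0.022 [ 0.5242848  -0.29685565  0.15087181]
```

View pics/s1c.png

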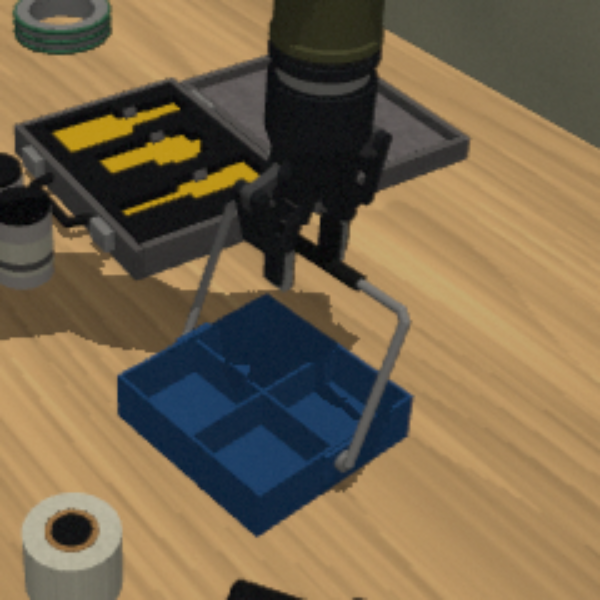

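The fingers straddle the bar, so I'll close on it.

Request:
servo_tool(plan=[10, 0, 0, 0, 0, 0, 0, 10, 0, 0, 0, 0, 0, 0, 10, 0, 0, 0, 0, 0, 0, 10, 0, 0, 0, 0, 0, 0, 10, 0, 0, 0, 0, 0, 0])

```text
t: 4.58
position: [0.5286, -0.2985, 0.156]
tcp_rot: [0.002, 0.676, 0.737, 0.002]
wrist_force: [1.5, 1.2, 8.0]
gripper_width: 0.0117
```

Request:
servo_tool(plan=[10, 1.5, 0.1, -0.6, 0, 0, 0, 10, 2.8, 0.25, -1.4, 0, 0, 0, 10, 4.1, 0.35, -2.4, 0, 0, 0, 10, 5.15, 0.45, -3.5, 0, 0, 0, 10, 5.15, 0.45, -3.5, 0, 0, 0])

```text
t: 5.2
position: [0.5817, -0.2937, 0.1197]
tcp_rot: [0.003, 0.676, 0.737, 0.003]
wrist_force: [0.3, -0.1, -2.2]
gripper_width: 0.0119
```

Request:
servo_tool(plan=[10, 1.5, 0.1, -2.4, 0, 0, 0, 10, 2.2, 0.2, -4.1, 0, 0, 0, 10, 2.5, 0.2, -5.2, 0, 0, 0, 10, 2.6, 0.2, -6.1, 0, 0, 0, 10, 2.6, 0.2, -6.1, 0, 0, 0])

```text
t: 5.82
position: [0.6079, -0.2916, 0.0581]
tcp_rot: [0.003, 0.676, 0.737, 0.003]
wrist_force: [0.6, 0.3, -3.1]
gripper_width: 0.0118
```

Request:
servo_tool(plan=[40, 0, 0, 0, 0, 0, 0, 40, 0, 0, 0, 0, 0, 0, 40, 0, 0, 4, 0, 0, 0, 40, 0, 0, 9, 0, 0, 0, 80, 0, 0, 11, 0, 0, 0])

```text
t: 6.45
position: [0.6096, -0.2926, 0.172]
tcp_rot: [0.006, 0.676, 0.737, 0.004]
wrist_force: [0.1, -0.6, -1.0]
gripper_width: 0.0513
```

Request:
servo_tool(plan=[80, -18, 26.5, 0, 0, 0, -11, 80, -18, 26.5, 0, 0, 0, -11, 80, -18, 26.5, 0, 0, 0, -11, 80, -18, 26.5, 0, 0, 0, -11, 80, -18, 26.5, 0, 0, 0, -11])

```text
t: 7.08
position: [0.4325, -0.0312, 0.1726]
tcp_rot: [0.007, 0.744, 0.668, 0.005]
wrist_force: [1.0, 1.9, -0.6]
gripper_width: 0.0686
```

```bash
cat > tins.py <<'E'
from h import *
import sys
def tins(tag):
    im,d=read_camera("top"); P=cloud("top",d); V=cv2.cvtColor(im,cv2.COLOR_BGR2HSV)[...,2]
    cv2.imwrite(f"pics/t{tag}.png",im); np.save(f"t{tag}.npy",d)
    print("h",[(round(q["p"],2),P[int(q["xy"][1]),int(q["xy"][0])].round(3)) for q in spot_point("top","handle_grip")[:2]])
    for q in spot_point("top","tin0"):
        if q["p"]<.4: continue
        u,v=q["xy"]; X=P[int(v),int(u)]
        m=(abs(P[...,2]-.077)<.009)&(np.hypot(P[...,0]-X[0],P[...,1]-X[1])<.05)&(V<70)
        n,l,s,ce=cv2.connectedComponentsWithStats(m.astype(np.uint8))
        if n>1:
            k=1+np.argmax(s[1:,4]); print(round(q["p"],2),"area",s[k,4],px2w("top",*ce[k],z=.075).round(4))
    return im,P
if __name__=="__main__": tins(sys.argv[1])
E
python3 tins.py 1; python3 -c "
from h import *
print(read_state()['position'],read_state()['t'])"
```

```text
h [(0.92, array([ 0.608, -0.293,  0.052]))]
[ 0.43124572 -0.02981571  0.1723664 ] 7.225
```

Request:
servo_tool(plan=[80, -0.4, 0.4, -4, 0, 0, 0, 80, -0.4, 0.4, -8, 0, 0, 0, 80, -0.4, 0.4, -10.4, 0, 0, 0, 50, -0.4, 0.4, -10.4, 0, 0, 0, 50, -0.4, 0.4, -10.4, 0, 0, 0], force=30)

```text
t: 7.85
position: [0.4318, -0.0271, 0.0711]
tcp_rot: [0.003, 0.742, 0.67, 0.002]
wrist_force: [0.0, 1.3, 3.9]
gripper_width: 0.0536
```

Request:
servo_tool(plan=[50, 0, 0, 0, 0, 0, 0, 50, 0, 0, 0, 0, 0, 0, 50, 0, 0, 1, 0, 0, 0, 50, 0, 0, 6, 0, 0, 0, 50, 0, 0, 9, 0, 0, 0])

```text
t: 8.48
position: [0.4327, -0.0282, 0.1627]
tcp_rot: [0.005, 0.742, 0.67, 0.002]
wrist_force: [0.7, -0.1, -4.4]
gripper_width: 0.0535
```

Request:
servo_tool(plan=[50, 1.6, -31.5, 0, 0, 0, 0, 50, 1.6, -31.5, 0, 0, 0, 0, 50, 1.6, -31.5, 0, 0, 0, 0, 50, 1.6, -31.5, 0, 0, 0, 0, 50, 1.6, -31.5, 0, 0, 0, 0])

```text
t: 9.1
position: [0.4478, -0.3422, 0.1626]
tcp_rot: [0.005, 0.743, 0.67, 0.0]
wrist_force: [2.0, -0.2, -4.3]
gripper_width: 0.0535
```

Request:
servo_tool(plan=[50, 0, 0, 0, 0, 0, 0, 50, 0, 0, 0, 0, 0, 0, 50, 0, 0, 0, 0, 0, 0])

```text
t: 9.48
position: [0.4479, -0.3404, 0.1622]
tcp_rot: [0.004, 0.742, 0.671, 0.0]
wrist_force: [-0.0, 0.5, -3.7]
gripper_width: 0.0536
```

```bash
python3 - <<'E'
from h import *
print(read_state()["position"])
for c in("side","top"):
    im,d=read_camera(c); P=cloud(c,d)
    a=[np.round(w2px(c,(.449,-.344,.042))).astype(int)]
    cv2.imwrite(f"pics/{c}2.png",cv2.resize(im[230:410,310:490] if c=="side" else im[150:330,340:520],None,fx=2.2,fy=2.2))
a=np.hstack([cv2.imread("pics/side2.png"),cv2.imread("pics/top2.png")]); cv2.imwrite("pics/pair2.png",a)
E
```

```text
[ 0.44788779 -0.34040595  0.16220354]
```

View pics/pair2.png

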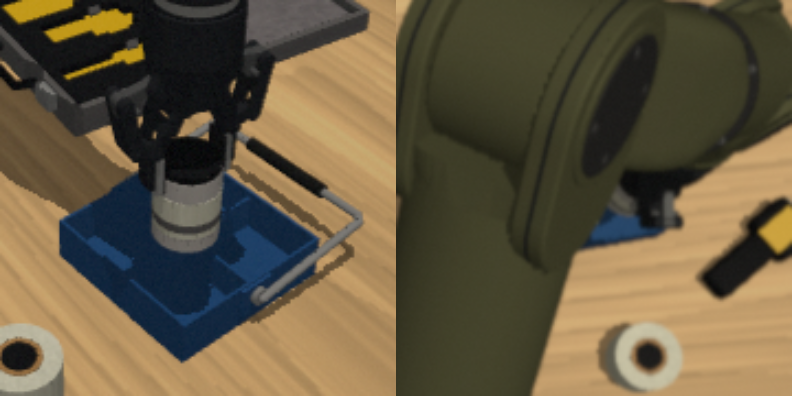

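The side view shows the handle folded and the tin held over the carrier. I'll lower it, shifting slightly to the cell centre.

Request:
servo_tool(plan=[50, 0.1, -0.3, -3, 0, 0, 0, 50, 0.1, -0.3, -6, 0, 0, 0, 50, 0.1, -0.3, -7.5, 0, 0, 0, 50, 0.1, -0.3, -8.6, 0, 0, 0, 50, 0.1, -0.3, -8.6, 0, 0, 0])

```text
t: 10.2
position: [0.4491, -0.3434, 0.0763]
tcp_rot: [0.004, 0.742, 0.671, 0.0]
wrist_force: [0.5, 0.2, -2.9]
gripper_width: 0.0534
```

Request:
servo_tool(plan=[50, 0, 0, -0.3, 0, 0, 0, 50, 0, 0, -0.3, 0, 0, 0, 80, 0, 0, -0.3, 0, 0, 0, 80, 0, 0, -0.3, 0, 0, 0, 80, 0, 0, 2, 0, 0, 0])

```text
t: 10.82
position: [0.4484, -0.3426, 0.0955]
tcp_rot: [0.002, 0.742, 0.671, 0.0]
wrist_force: [0.3, 0.1, -0.1]
gripper_width: 0.0684
```

Request:
servo_tool(plan=[80, 0, 0, 5, 0, 0, 0, 80, 0, 5, 10, 0, 0, 0, 80, -1.5, 38, 10, 0, 0, 20, 80, -1.5, 38, 10, 0, 0, 20, 80, -1.5, 38, 10, 0, 0, 20])

```text
t: 11.45
position: [0.4401, -0.1092, 0.1934]
tcp_rot: [0.003, 0.614, 0.79, 0.001]
wrist_force: [0.6, 1.0, 0.1]
gripper_width: 0.068
```

Request:
servo_tool(plan=[80, 0, 14, 0, 0, 0, 0, 80, 0, 14, 0, 0, 0, 0, 80, 0, 14, 0, 0, 0, 0])

```text
t: 11.82
position: [0.4396, 0.0357, 0.1933]
tcp_rot: [0.002, 0.611, 0.792, 0.002]
wrist_force: [0.3, -1.2, 0.6]
gripper_width: 0.0683
```

```bash
python3 tins.py 3; python3 -c "
from h import *
s=read_state();print(s['position'],s['t'],s['tcp_rot'])"
```

```text
h [(0.56, array([ 0.612, -0.284,  0.051]))]
0.7 area 39 [0.4272 0.0168 0.075 ]
0.68 area 426 [ 0.4487 -0.3427  0.075 ]
[0.44020813 0.03133998 0.19355057] 11.975 [0.00297065 0.61272331 0.79029062 0.00143585]
```

```bash
python3 - <<'E'
from h import *
im,d=read_camera("side");P=cloud("side",d);V=cv2.cvtColor(im,cv2.COLOR_BGR2HSV)[...,2]
for q in spot_point("side","tin0"): print(q["p"],q["xy"],px2w("side",*q["xy"],z=0).round(3))
m=(abs(P[...,2]-.075)<.006)&(np.hypot(P[...,0]-.434,P[...,1]-.036)<.08)&(V<60)
n,l,s,ce=cv2.connectedComponentsWithStats(m.astype(np.uint8)); k=1+np.argmax(s[1:,4]); print(s[k],px2w("side",*ce[k],z=.075))
E
```

```text
0.76 [393.3, 371.2] [ 0.448 -0.346  0.   ]
[276 241  23  15 278] [0.4337363 0.0309562 0.075    ]
```

Request:
servo_tool(plan=[80, -0.6, 0.2, -5, 0, 0, 0, 80, -0.6, 0.2, -10, 0, 0, 0, 80, -0.6, 0.2, -12.4, 0, 0, 0, 50, -0.6, 0.2, -12.4, 0, 0, 0, 50, -0.6, 0.2, -12.4, 0, 0, 0])

```text
t: 12.7
position: [0.4347, 0.03, 0.0703]
tcp_rot: [0.004, 0.615, 0.788, 0.001]
wrist_force: [0.2, 0.2, -2.8]
gripper_width: 0.0538
```

Request:
servo_tool(plan=[50, 0, 0, 0, 0, 0, 0, 50, 0, 0, 0, 0, 0, 0, 50, 0, 0, 1, 0, 0, 0, 50, 0, 0, 6, 0, 0, 0, 50, 0, 0, 9, 0, 0, 0])

```text
t: 13.32
position: [0.4348, 0.0302, 0.1623]
tcp_rot: [0.005, 0.615, 0.788, 0.002]
wrist_force: [0.4, 0.7, -3.0]
gripper_width: 0.0538
```

Request:
servo_tool(plan=[50, 8.6, -28.9, 0, 0, 0, 0, 50, 8.6, -28.9, 0, 0, 0, 0, 50, 8.6, -28.9, 0, 0, 0, 0, 50, 8.6, -28.9, 0, 0, 0, 0, 50, 8.6, -28.9, 0, 0, 0, 0])

```text
t: 13.95
position: [0.5208, -0.2611, 0.1627]
tcp_rot: [0.005, 0.615, 0.788, 0.001]
wrist_force: [1.0, 0.3, -3.4]
gripper_width: 0.0538
```

Request:
servo_tool(plan=[50, 0, 0, 0, 0, 0, 0, 50, 0, 0, 0, 0, 0, 0, 50, 0, 0, 0, 0, 0, 0])

```text
t: 14.32
position: [0.5206, -0.2587, 0.1625]
tcp_rot: [0.004, 0.615, 0.789, 0.002]
wrist_force: [0.5, 0.1, -3.7]
gripper_width: 0.0537
```

Request:
servo_tool(plan=[50, 0, -0.1, -3, 0, 0, 0, 50, 0, -0.1, -6, 0, 0, 0, 50, 0, -0.1, -7.5, 0, 0, 0, 50, 0, -0.1, -8.8, 0, 0, 0, 50, 0, -0.1, -8.9, 0, 0, 0])

```text
t: 14.95
position: [0.5204, -0.2594, 0.0731]
tcp_rot: [0.003, 0.614, 0.789, 0.002]
wrist_force: [0.3, 1.0, -2.5]
gripper_width: 0.0536
```

Request:
servo_tool(plan=[50, 0, 0, -0.2, 0, 0, 0, 50, 0, 0, -0.2, 0, 0, 0, 80, 0, 0, -0.2, 0, 0, 0, 80, 0, 0, -0.2, 0, 0, 0, 80, 0, 0, 2, 0, 0, 0])

```text
t: 15.58
position: [0.5197, -0.2588, 0.0925]
tcp_rot: [0.002, 0.614, 0.789, 0.002]
wrist_force: [0.0, -0.8, -0.5]
gripper_width: 0.0682
```

Request:
servo_tool(plan=[80, 0, 0, 8, 0, 0, 0, 50, 0, 0, 10, 0, 0, -10, 50, 8.5, -3.4, 10, 0, 0, -10, 50, 8.5, -3.4, 10, 0, 0, -10, 50, 8.5, -3.4, 10, 0, 0, -10])

```text
t: 16.2
position: [0.6065, -0.2931, 0.1924]
tcp_rot: [0.003, 0.68, 0.733, 0.002]
wrist_force: [-0.4, -0.1, -0.3]
gripper_width: 0.0427
```

```bash
python3 - <<'E'
from h import *
print(read_state()["position"],read_state()["t"])
for n in("side","top"):
    im,d=read_camera(n);P=cloud(n,d);V=cv2.cvtColor(im,cv2.COLOR_BGR2HSV)[...,2]
    m=(abs(P[...,2]-.077)<.006)&(abs(P[...,0]-.485)<.08)&(abs(P[...,1]+.3)<.09)&(V<60)
    nn,l,s,ce=cv2.connectedComponentsWithStats(m.astype(np.uint8))
    for k in range(1,nn):
        if s[k,4]>60: print(n,s[k,4],px2w(n,*ce[k],z=.078).round(4),P[l==k][:,2].mean())
    if n=="side": cv2.imwrite("pics/s4.png",cv2.resize(im[210:410,300:500],None,fx=3,fy=3))
E
```

```text
[ 0.60648642 -0.29312599  0.19241569] 16.2
side 415 [ 0.5173 -0.2584  0.078 ] 0.07854387573587884
side 543 [ 0.4469 -0.3481  0.078 ] 0.07863250283208795
top 392 [ 0.5197 -0.2531  0.078 ] 0.07814814268802074
top 415 [ 0.4489 -0.3432  0.078 ] 0.07822051150596696
```

View pics/s4.png

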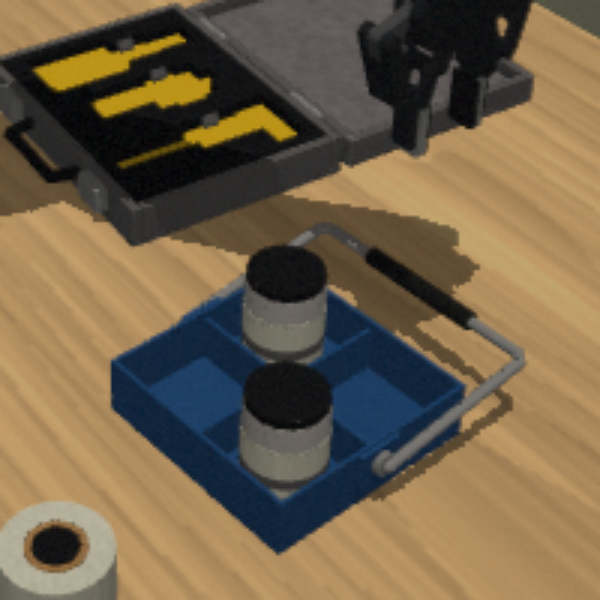

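Both tins are seated (tops at 0.078). Next I'll grip the bar and raise the handle.

Request:
servo_tool(plan=[50, 0.2, 0, -5, 0, 0, 0, 50, 0.2, 0, -10, 0, 0, 0, 50, 0.2, 0, -13.6, 0, 0, 0, 50, 0.2, 0, -13.6, 0, 0, 0, 10, 0.2, 0, -13.6, 0, 0, 0], force=25)

```text
t: 16.92
position: [0.6061, -0.2936, 0.0581]
tcp_rot: [0.003, 0.681, 0.732, 0.001]
wrist_force: [0.3, -0.4, 0.4]
gripper_width: 0.0257
```

Request:
servo_tool(plan=[10, 0, 0, 0, 0, 0, 0, 10, 0, 0, 0, 0, 0, 0, 10, 0, 0, 0, 0, 0, 0, 10, 0, 0, 0, 0, 0, 0])

```text
t: 17.42
position: [0.6081, -0.2939, 0.0592]
tcp_rot: [0.005, 0.681, 0.732, 0.002]
wrist_force: [5.1, 0.2, 2.6]
gripper_width: 0.0118
```

Request:
servo_tool(plan=[10, -0.2, 0, 1, 0, 0, 0, 10, -0.5, 0, 2.1, 0, 0, 0, 10, -0.9, -0.1, 3.2, 0, 0, 0, 10, -1.5, -0.1, 4.35, 0, 0, 0, 10, -2.2, -0.2, 5.4, 0, 0, 0])

```text
t: 18.05
position: [0.5884, -0.2956, 0.1141]
tcp_rot: [0.007, 0.681, 0.733, 0.003]
wrist_force: [6.7, 0.5, -1.2]
gripper_width: 0.0117
```

Request:
servo_tool(plan=[10, -1, -0.1, 1.2, 0, 0, 0, 10, -2, -0.2, 2.2, 0, 0, 0, 10, -3.3, -0.3, 3.1, 0, 0, 0, 10, -4.65, -0.4, 3.9, 0, 0, 0, 10, -6, -0.5, 4.45, 0, 0, 0])

```text
t: 18.68
position: [0.5338, -0.3007, 0.1619]
tcp_rot: [0.012, 0.68, 0.733, 0.007]
wrist_force: [9.0, 0.6, 10.1]
gripper_width: 0.012
```

Request:
servo_tool(plan=[10, -1.2, -0.1, 0.3, 0, 0, 0, 10, -2.4, -0.2, 0.6, 0, 0, 0, 10, -3.6, -0.3, 0.8, 0, 0, 0, 10, -4.7, -0.4, 0.9, 0, 0, 0, 10, -4.7, -0.4, 0.9, 0, 0, 0])

```text
t: 19.3
position: [0.485, -0.3051, 0.1718]
tcp_rot: [0.011, 0.68, 0.733, 0.006]
wrist_force: [-0.5, 0.5, 5.9]
gripper_width: 0.0117
```

```bash
python3 - <<'E'
from h import *
s=read_state();print(s["position"],s["wrist_force"])
im,d=read_camera("side");P=cloud("side",d)
for q in spot_point("side","handle_grip"): print(q["p"],q["xy"],P[int(q["xy"][1]),int(q["xy"][0])])
cv2.imwrite("pics/s5.png",cv2.resize(im[190:390,310:510],None,fx=3,fy=3))
E
```

```text
[ 0.48500682 -0.30510264  0.17179619] [-0.51954526  0.54815284  5.90281557]
0.89 [397.6, 288.5] [ 0.47224547 -0.31402039  0.16589409]
0.31 [392.5, 330.1] [ 0.50189321 -0.27237079  0.01992703]
0.29 [359.9, 237.6] [0.64230857 0.03970294 0.0243456 ]
```

View pics/s5.png

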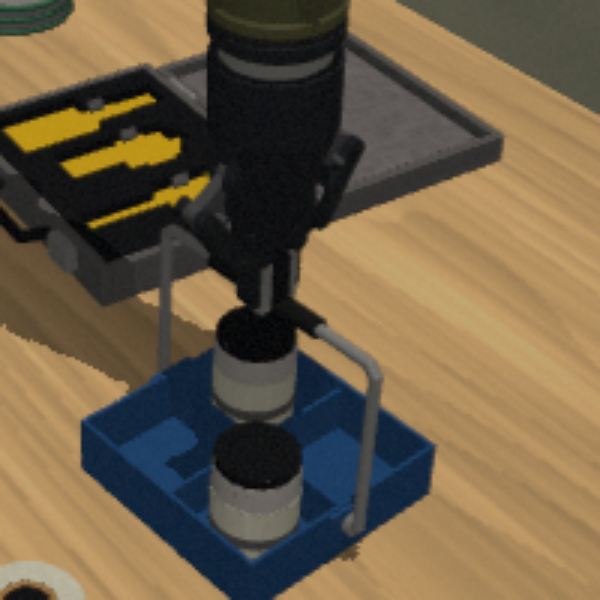

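Request:
servo_tool(plan=[45, 0, 0, 0, 0, 0, 0, 45, 0, 0, 0, 0, 0, 0, 45, 0, 0, 0, 0, 0, 0, 45, 0, 0, 5, 0, 0, 0, 45, 0, 0, 10, 0, 0, 0])

```text
t: 20.02
position: [0.4842, -0.3048, 0.2721]
tcp_rot: [0.01, 0.68, 0.733, 0.006]
wrist_force: [0.6, 0.6, 0.0]
gripper_width: 0.0381
```

Request:
servo_tool(plan=[70, -4, 30, 2, 0, 0, 0, 70, -4, 30, 2, 0, 0, 0, 70, -4, 30, 2, 0, 0, 0, 70, -4, 30, 2, 0, 0, 0, 70, -4, 30, 2, 0, 0, 0])

```text
t: 20.65
position: [0.4433, -0.0025, 0.292]
tcp_rot: [0.009, 0.68, 0.733, 0.005]
wrist_force: [1.1, 1.2, 0.0]
gripper_width: 0.06
```

```bash
cat > m2.py <<'E'
from fit import *
def getbar():
    for c in("side","top"):
        im,d=read_camera(c);P=cloud(c,d);V=cv2.cvtColor(im,cv2.COLOR_BGR2HSV)[...,2]
        k=(P[...,2]>.13)&(P[...,2]<.18)&(abs(P[...,0]-.486)<.06)&(abs(P[...,1]+.305)<.08)&(V<60)
        z=P[k]; print("bar",c,len(z),np.median(z,0).round(4) if len(z) else "", "z95",np.percentile(z[:,2],95) if len(z) else "")
        for q in spot_point(c,"handle_grip")[:2]: print(q["p"],px2w(c,*q["xy"],z=.155).round(4))
    return im,P
if __name__=="__main__":
    s=read_state();print(s["position"],s["tcp_rot"],s["t"]); getbar()
E
python3 m2.py
```

```text
[ 0.44331179 -0.00246168  0.29199309] [0.00922679 0.68000366 0.7331306  0.00542367] 20.65
bar side 297 [ 0.4806 -0.3058  0.1599] z95 0.16309872550760052
0.67 [ 0.4844 -0.3051  0.155 ]
bar top 239 [ 0.4833 -0.2992  0.1601] z95 0.16401225173970777
0.61 [ 0.487  -0.3027  0.155 ]
```

The handle is upright (bar x ≈ .485 against the hinge at .486). Next is a fresh look at the tools.

```bash
cat > m3.py <<'E'
from fit import *
GA3=GA[:4]+[box(-72,-20,12,22,12),box(-72,-60,-8,22,12),box(-50,-20,-4,4,8)]
PL3=[box(-15,15,-13,13,19),box(15,49,-10.5,10.5,14)]+[poly([[-8,s*1],[-8,s*12],[-88,s*24],[-88,s*14]],16) for s in(1,-1)]
def run(tag,todo=("pliers","gauge"),cams=("top","side"),show=True):
    tiles=[]
    for c in cams:
        im,d=read_camera(c); cv2.imwrite(f"pics/{c}_{tag}.png",im); np.save(f"{c}_{tag}.npy",d)
        P=cloud(c,d); im16=im.astype(int)
        for nm in todo:
            r=spot_point(c,nm); 
            r=[q for q in r if P[int(q["xy"][1]),int(q["xy"][0]),1]>.2 and im16[int(q["xy"][1]),int(q["xy"][0]),2]<250]
            def purple(q):
                u,v=map(int,q["xy"]); b,g,rr=im16[max(0,v-8):v+9,max(0,u-8):u+9].reshape(-1,3).max(0)*0+np.median(im16[v-4:v+5,u-4:u+5].reshape(-1,3),0); return b>1.4*g and b>40
            r=[q for q in r if not purple(q)]
            p0={"pliers":(.5517,.409,-.69),"gauge":(.4641,.3335,-.83)}[nm]
            if r: p0=(*px2w(c,*r[0]["xy"],z=.018)[:2],p0[2])
            w=win(c,(*p0[:2],.01),48 if c=="top" else 40)
            sub=cv2.cvtColor(im,cv2.COLOR_BGR2Lab)[w[1]:w[3],w[0]:w[2]].astype(float)
            bg=np.median(sub.reshape(-1,3),0); m=np.zeros((480,640),np.uint8)
            m[w[1]:w[3],w[0]:w[2]]=(np.hypot(sub[...,1]-bg[1],sub[...,2]-bg[2])>10)|(sub[...,0]<bg[0]-60)
            n,l,s,ce=cv2.connectedComponentsWithStats(m); u,v=w2px(c,(*p0[:2],.015)).astype(int)
            ks=np.unique(l[v-6:v+7,u-6:u+7]); ks=ks[ks>0]; k=ks[np.argmax(s[ks,4])]; m=(l==k)
            x,e=fit({c:(m,w)},PL3 if nm=="pliers" else GA3,p0); print(c,nm,x.round(4),round(e,3),"spot",[ (round(q["p"],2),px2w(c,*q["xy"],z=0).round(3)[:2]) for q in r[:2]])
            if show:
                S=6;a=cv2.resize(im[w[1]:w[3],w[0]:w[2]],None,fx=S,fy=S)
                o=render(c,PL3 if nm=="pliers" else GA3,x,0,S,w); cs,_=cv2.findContours(o,cv2.RETR_EXTERNAL,cv2.CHAIN_APPROX_NONE); cv2.drawContours(a,cs,-1,(0,255,0),1)
                mm=cv2.resize(m[w[1]:w[3],w[0]:w[2]].astype(np.uint8),None,fx=S,fy=S,interpolation=0); cs,_=cv2.findContours(mm,cv2.RETR_EXTERNAL,cv2.CHAIN_APPROX_NONE); cv2.drawContours(a,cs,-1,(0,0,255),1)
                tiles.append(cv2.resize(a,(390,290)))
    if show:
        k=len(todo); cv2.imwrite(f"pics/fit_{tag}.png",np.vstack([np.hstack(tiles[i:i+k]) for i in range(0,len(tiles),k)]))
if __name__=="__main__": run("a")
E
python3 m3.py
```

```text
Traceback (most recent call last):
  File "m3.py", line 31, in <module>
    if __name__=="__main__": run("a")
                             ~~~^^^^^
  File "m3.py", line 22, in run
    ks=np.unique(l[v-6:v+7,u-6:u+7]); ks=ks[ks>0]; k=ks[np.argmax(s[ks,4])]; m=(l==k)
                                                        ~~~~~~~~~^^^^^^^^^
ValueError: attempt to get argmax of an empty sequence
```

```bash
python3 - <<'E'
from h import *
im=cv2.imread("pics/top_a.png"); cv2.imwrite("pics/v6.png",cv2.resize(im[120:400,60:340],None,fx=2.1,fy=2.1))
for n in("pliers","gauge","caliper"):
    for q in spot_point("top",n): print(n,q["p"],q["xy"],px2w("top",*q["xy"],z=.018).round(3))
lab=cv2.cvtColor(im,cv2.COLOR_BGR2Lab)
for p in((124,226),(140,205),(154,262),(115,240)): print(p,lab[p[1],p[0]],im[p[1],p[0]])
E
```

```text
pliers 0.8 [136.5, 246.5] [0.502 0.372 0.018]
gauge 0.66 [497.6, 268.8] [ 0.374 -0.47   0.018]
(124, 226) [161 135 157] [101 147 182]
(140, 205) [162 135 157] [102 148 182]
(154, 262) [ 62 125 141] [39 59 60]
(115, 240) [165 135 158] [104 151 187]
```

View pics/v6.png

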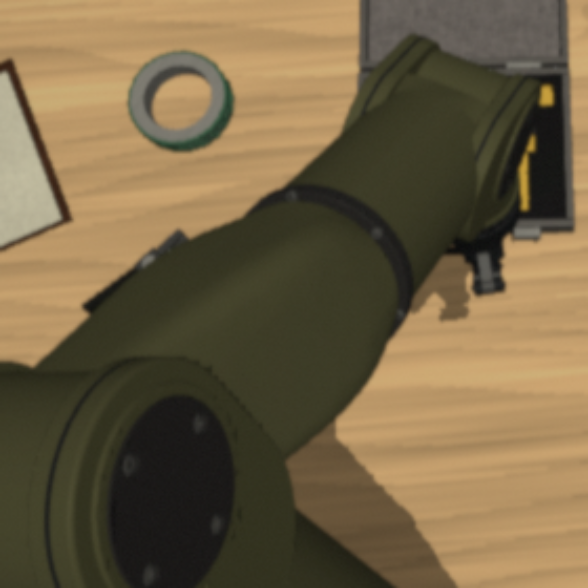

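The pliers have been knocked aside, to about (.50,.37), and the arm hides the tools. I'll move the arm to the right and look again.

Request:
servo_tool(plan=[70, 4, -30, 2, 0, 0, 0, 70, 4, -30, 2, 0, 0, 0, 70, 4, -30, 2, 0, 0, 0, 70, 4, -30, 2, 0, 0, 0, 70, 4, -30, 2, 0, 0, 0])

```text
t: 21.72
position: [0.4834, -0.3103, 0.3123]
tcp_rot: [0.01, 0.683, 0.73, 0.005]
wrist_force: [1.2, 1.0, 0.1]
gripper_width: 0.0596
```

```bash
sed -i 's/>10)|/>14)|/' m3.py; sed -i 's/"pliers":(.5517,.409,-.69)/"pliers":(.502,.372,-.8)/' m3.py; python3 m3.py
```

```text
top pliers [ 0.2926  0.3079 -0.7008] 0.476 spot [(0.86, array([0.251, 0.334])), (0.6, array([0.511, 0.384]))]
top gauge [ 0.4634  0.3333 -0.8386] 0.864 spot [(0.87, array([0.462, 0.334]))]
side pliers [ 0.502   0.3727 -0.4292] 0.504 spot [(0.95, array([0.501, 0.394]))]
side gauge [ 0.4633  0.3344 -0.8339] 0.454 spot [(0.9, array([0.455, 0.335]))]
```

View pics/fit_a.png

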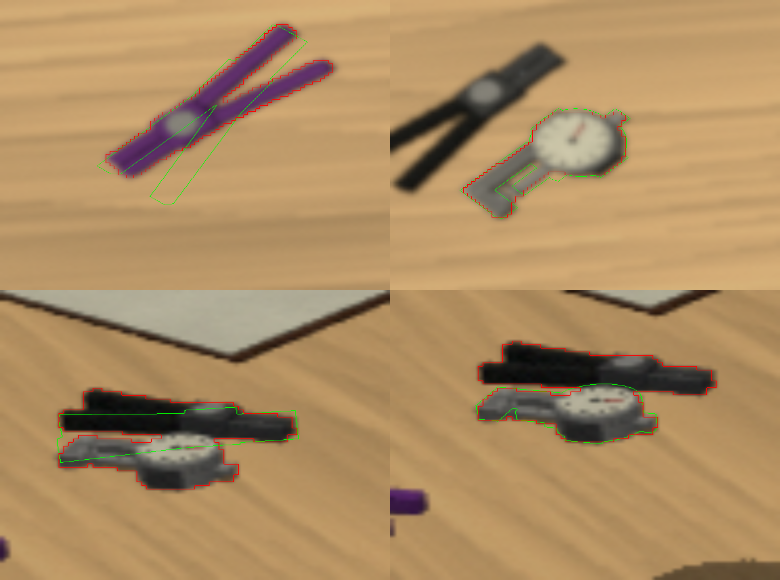

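```bash
python3 - <<'E'
from m3 import *
im=cv2.imread("pics/top_a.png");c="top";p0=(.504,.377,-.75)
w=win(c,(*p0[:2],.01),48)
sub=cv2.cvtColor(im,cv2.COLOR_BGR2Lab)[w[1]:w[3],w[0]:w[2]].astype(float); bg=np.median(sub.reshape(-1,3),0); m=np.zeros((480,640),np.uint8)
m[w[1]:w[3],w[0]:w[2]]=(np.hypot(sub[...,1]-bg[1],sub[...,2]-bg[2])>14)|(sub[...,0]<bg[0]-60)
n,l,s,ce=cv2.connectedComponentsWithStats(m); u,v=w2px(c,(*p0[:2],.015)).astype(int); ks=np.unique(l[v-6:v+7,u-6:u+7]);ks=ks[ks>0];k=ks[np.argmax(s[ks,4])]; m=l==k
g=render(c,GA3,(.4634,.3333,-.839),0,1,(0,0,640,480)); 
print(k,s[k],(m&(g>0)).sum()); 
if (m&(g>0)).sum()>50: m=m&~cv2.dilate(g,np.ones((3,3))).astype(bool)
x,e=fit({c:(m,w)},PL3,p0); print(x.round(4),e)
S=7;a=cv2.resize(im[w[1]:w[3],w[0]:w[2]],None,fx=S,fy=S)
for X,PP,col in((x,PL3,(0,255,0)),((.4634,.3333,-.839),GA3,(255,255,0))):
    o=render(c,PP,X,0,S,w); cs,_=cv2.findContours(o,0,1); cv2.drawContours(a,cs,-1,col,1)
cv2.imwrite("pics/fit_p.png",cv2.resize(a,(600,600)))
E
```

```text
2 [ 99 230  52  49 683] 0
[ 0.5068  0.3843 -0.8457] 0.8583392589081141
```

View pics/fit_p.png

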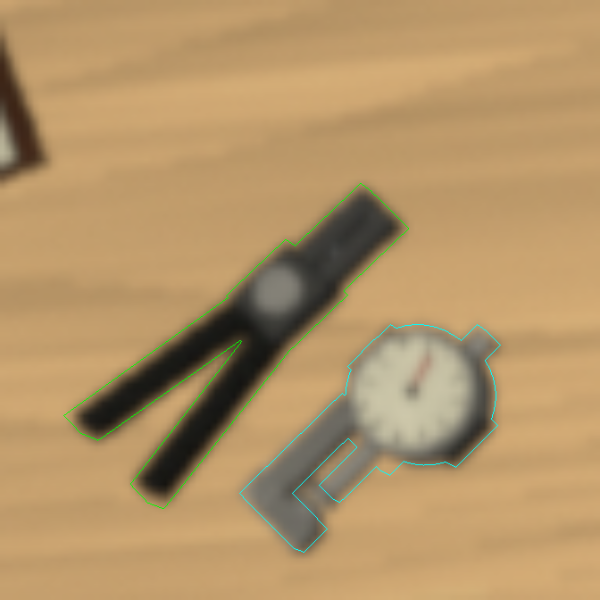

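```bash
cat > cut.py <<'E'
from fit import *
import fit as F
CP={"pl":[box(-18,18,-16,16,0),box(15,52,-13.5,13.5,0),box(-91,-8,-27,27,0)],"ga":[circ(28,0),box(-14,14,-29,29,0),box(-75,-20,-13,25,0),box(20,36,-8,8,0)],"ca":[box(-29,29,-19,19,0),box(-98,53,-10,10,0),box(25,53,-41,22,0)]}
rr=F.render
F.render=lambda cam,parts,pose,z0,S,win: rr(cam,parts,pose,.024,S,win)&rr(cam,parts,pose,.034,S,win)
for c in("top","side"):
    im=cv2.imread(f"pics/{c}0.png");H=cv2.cvtColor(im,cv2.COLOR_BGR2HSV)
    y=(H[...,0]>15)&(H[...,0]<35)&(H[...,1]>140)&(H[...,2]>90)
    for nm,p0 in(("pl",(.636,.097,-.06)),("ga",(.632,.027,-.06)),("ca",(.628,-.042,-.06))):
        w=win(c,(p0[0]-.01,p0[1],.024),50); near=cv2.dilate(rr(c,CP[nm],p0,.024,1,(0,0,640,480)),np.ones((5,5)))>0
        x,e=fit({c:(y&near,w)},CP[nm],p0); print(c,nm,x.round(4),round(e,3))
E
python3 cut.py
```

```text
top pl [ 0.6338  0.0963 -0.0502] 0.914
top ga [ 0.6312  0.0275 -0.0521] 0.883
top ca [ 0.6266 -0.0422 -0.0689] 0.933
side pl [ 0.634   0.0946 -0.0616] 0.877
side ga [ 0.6302  0.0262 -0.0676] 0.872
side ca [ 0.6258 -0.0435 -0.066 ] 0.889
```

Request:
servo_tool(plan=[75, -4, 32, 0, 0, 0, 20, 75, -4, 32, 0, 0, 0, 20, 75, -4, 32, 0, 0, 0, 20, 75, -4, 32, 0, 0, 0, 20, 75, -4, 32, 0, 0, 0, 20])

```text
t: 22.65
position: [0.4442, 0.007, 0.3117]
tcp_rot: [0.008, 0.543, 0.84, 0.008]
wrist_force: [1.2, -0.1, 0.1]
gripper_width: 0.0643
```

Request:
servo_tool(plan=[75, 1, 31, -12, 0, 0, 15, 75, 1, 31, -12, 0, 0, 15, 75, 1, 31, -12, 0, 0, 15, 75, 1, 31, -12, 0, 0, 15, 75, 1, 31, -12, 0, 0, 15])

```text
t: 23.28
position: [0.4519, 0.2984, 0.1994]
tcp_rot: [0.006, 0.428, 0.904, 0.009]
wrist_force: [1.5, -0.0, 0.4]
gripper_width: 0.0637
```

Request:
servo_tool(plan=[75, 1.15, 3.5, -4, -0.6, 1.1, 2.6, 75, 1.15, 3.5, -9, -0.6, 1.1, 2.6, 75, 1.15, 3.5, -12, -0.6, 1.1, 2.6, 75, 1.15, 3.5, -12, -0.6, 1.1, 2.6])

```text
t: 23.78
position: [0.4605, 0.3336, 0.0776]
tcp_rot: [-0.002, 0.406, 0.914, -0.002]
wrist_force: [-0.0, 0.4, -0.2]
gripper_width: 0.064
```

```bash
python3 - <<'E'
from h import *
s=read_state(); print(s["position"],s["tcp_rot"])
im,d=read_camera("side"); cv2.imwrite("pics/s7.png",cv2.resize(im[130:260,190:350],None,fx=4.5,fy=4.5))
E
```

```text
[0.46050672 0.33364999 0.07760617] [-0.00237665  0.40602751  0.91385574 -0.00192098]
```

View pics/s7.png

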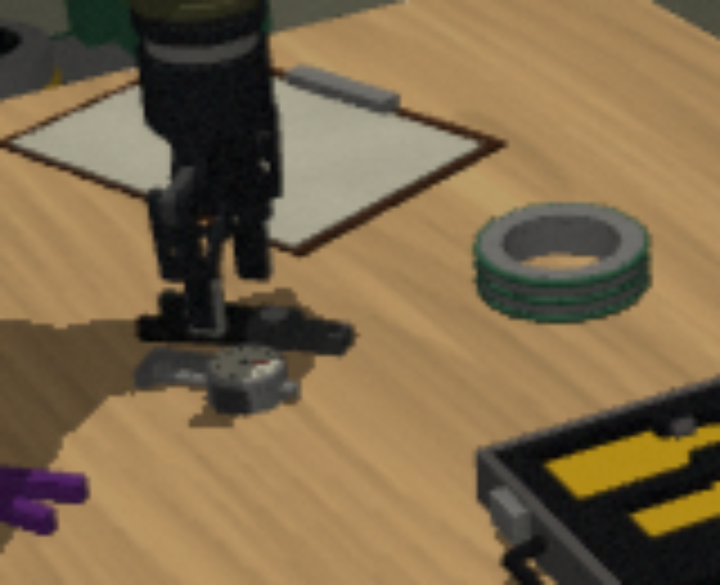

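```bash
python3 - <<'E'
from h import *
for c in("side","top"):
    im,d=read_camera(c); P=cloud(c,d)
    k=(P[...,2]>.048)&(P[...,2]<.085)&(np.hypot(P[...,0]-.46,P[...,1]-.333)<.08)
    z=P[k]; 
    if len(z)<5: print(c,len(z)); continue
    a=np.radians(42.1); u=np.array([np.cos(a),np.sin(a)]); q=z[:,:2]-[.4605,.3336]
    s=q@u; t=q@[-u[1],u[0]]
    for nm,m in(("+",s>0),("-",s<0)): print(c,nm,m.sum(),"s",np.percentile(s[m],[2,50,98]).round(3),"t",np.percentile(t[m],[2,50,98]).round(3),"zmin",z[m][:,2].min().round(3))
    X=np.array([.4605,.3336]);
    for sg in(1,-1): print([w2px(c,(*(X+sg*.032*u),zz)).round(0) for zz in(.06,.09)])
E
```

```text
side + 54 s [0.027 0.034 0.039] t [-0.013 -0.002  0.01 ] zmin 0.062
side - 55 s [-0.047 -0.039 -0.031] t [-0.012 -0.005  0.008] zmin 0.063
[array([246., 193.]), array([245., 183.])]
[array([237., 204.]), array([236., 194.])]
top 3
```

Request:
servo_tool(plan=[75, 0.3, 0, -2, 0.2, -0.3, 0, 75, 0.3, 0, -4.8, 0.2, -0.3, 0, 75, 0.3, 0, -4.8, 0.2, -0.3, 0, 45, 0.3, 0, -4.8, 0.2, -0.3, 0, 45, 0.3, 0, -4.8, 0.2, -0.3, 0], force=30)

```text
t: 24.55
position: [0.4637, 0.3309, 0.0365]
tcp_rot: [-0.001, 0.407, 0.913, 0.001]
wrist_force: [-9.0, -7.9, 26.5]
gripper_width: 0.0488
```

Request:
servo_tool(plan=[45, 0, 0, 0, 0, 0, 0, 45, 0, 0, 0, 0, 0, 0, 45, 0, 0, 2, 0, 0, 0, 45, 0, 0, 6, 0, 0, 0, 45, 0, 0, 9, 0, 0, 0])

```text
t: 25.18
position: [0.4642, 0.3316, 0.1279]
tcp_rot: [-0.0, 0.407, 0.913, 0.002]
wrist_force: [0.5, 0.9, -2.8]
gripper_width: 0.0482
```

```bash
python3 - <<'E'
from h import *
im,d=read_camera("side"); cv2.imwrite("pics/s8.png",cv2.resize(im[120:250,190:320],None,fx=4.6,fy=4.6))
P=cloud("side",d);k=(P[...,2]>.06)&(P[...,2]<.2)&(np.hypot(P[...,0]-.46,P[...,1]-.333)<.06)&(im.min(2)>130)
print(k.sum(),P[k].mean(0) if k.any() else "",P[k].min(0) if k.any() else "")
E
```

```text
0
```

View pics/s8.png

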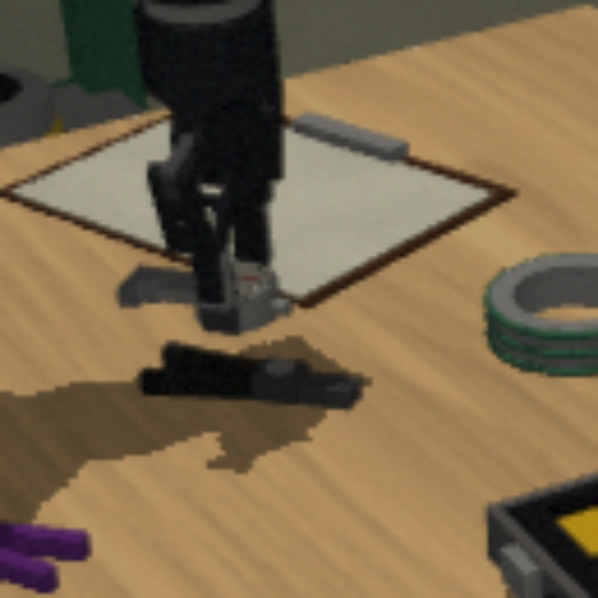

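The gauge is held by its dial with a fingertip on a lug, which is a poor grip. I'll set it down in clear space and regrasp.

Request:
servo_tool(plan=[45, 1, -12, 0, 0, 0, 0, 45, 1, -12, 0, 0, 0, 0, 45, 1, -12, -4, 0, 0, 0, 45, 1, -12, -8, 0, 0, 0, 45, 1, -12, -9, 0, 0, 0])

```text
t: 25.85
position: [0.4749, 0.2122, 0.0393]
tcp_rot: [-0.0, 0.407, 0.913, 0.003]
wrist_force: [0.1, 0.6, -1.4]
gripper_width: 0.0481
```

Request:
servo_tool(plan=[45, 0, 0, -0.15, 0, 0, 0, 45, 0, 0, -0.15, 0, 0, 0, 80, 0, 0, -0.1, 0, 0, 0, 80, 0, 0, -0.1, 0, 0, 0, 80, 0, 0, 4, 0, 0, 0])

```text
t: 26.48
position: [0.4737, 0.2119, 0.0785]
tcp_rot: [-0.002, 0.407, 0.913, 0.002]
wrist_force: [0.3, -0.9, 0.9]
gripper_width: 0.0681
```

Request:
servo_tool(plan=[80, 0, -4, 10, 0, 0, 0, 80, 2, -30, 14, 0, 0, 0, 80, 2, -30, 14, 0, 0, 0, 80, 2, -30, 14, 0, 0, 0, 80, 2, -30, 14, 0, 0, 0])

```text
t: 27.1
position: [0.4911, -0.0525, 0.2087]
tcp_rot: [-0.001, 0.407, 0.913, 0.002]
wrist_force: [1.2, -1.1, -0.8]
gripper_width: 0.0683
```

Request:
servo_tool(plan=[80, 0, -28, 0, 0, 0, 0, 80, 0, -28, 0, 0, 0, 0, 80, 0, -28, 0, 0, 0, 0, 80, 0, -28, 0, 0, 0, 0, 80, 0, -28, 0, 0, 0, 0])

```text
t: 27.72
position: [0.4898, -0.3372, 0.2096]
tcp_rot: [-0.0, 0.409, 0.912, 0.001]
wrist_force: [-0.1, 1.1, -0.0]
gripper_width: 0.0686
```

```bash
cat > m4.py <<'E'
from m3 import *
def mask(im,c,p0,r):
    w=win(c,(*p0[:2],.01),r)
    sub=cv2.cvtColor(im,cv2.COLOR_BGR2Lab)[w[1]:w[3],w[0]:w[2]].astype(float); bg=np.median(sub.reshape(-1,3),0); m=np.zeros((480,640),np.uint8)
    m[w[1]:w[3],w[0]:w[2]]=(np.hypot(sub[...,1]-bg[1],sub[...,2]-bg[2])>14)|(sub[...,0]<bg[0]-60)
    n,l,s,ce=cv2.connectedComponentsWithStats(m); u,v=w2px(c,(*p0[:2],.015)).astype(int); ks=np.unique(l[v-6:v+7,u-6:u+7]);ks=ks[ks>0];k=ks[np.argmax(s[ks,4])]
    return l==k,w
def look(tag,items):
    t=[]
    for c in("top","side"):
        im,d=read_camera(c); cv2.imwrite(f"pics/{c}_{tag}.png",im)
        for nm,p0 in items:
            PP=PL3 if nm=="pliers" else GA3
            m,w=mask(im,c,p0,44 if c=="top" else 36); x,e=fit({c:(m,w)},PP,p0); print(c,nm,x.round(4),round(e,3),m.sum())
            a=cv2.resize(im[w[1]:w[3],w[0]:w[2]],(400,300)); S=(400/(w[2]-w[0]),300/(w[3]-w[1]))
            o=cv2.resize(render(c,PP,x,0,6,w),(400,300)); cs,_=cv2.findContours(o,0,1); cv2.drawContours(a,cs,-1,(0,255,0),1); t.append(a)
    k=len(items); cv2.imwrite(f"pics/look_{tag}.png",np.vstack([np.hstack(t[i*k:i*k+k]) for i in range(2)]))
E
python3 -c "
from m4 import *
print(read_state()['position'])
look('b',[('pliers',(.507,.384,-.846)),('gauge',(.475,.21,-.84))])"
```

```text
[ 0.489834   -0.33718923  0.20959669]
top pliers [ 0.5067  0.3842 -0.8464] 0.853 679
top gauge [ 0.4758  0.2147 -0.8351] 0.853 610
side pliers [ 0.5062  0.3838 -0.8394] 0.894 440
side gauge [ 0.4745  0.2149 -0.8585] 0.907 436
```

View pics/look_b.png

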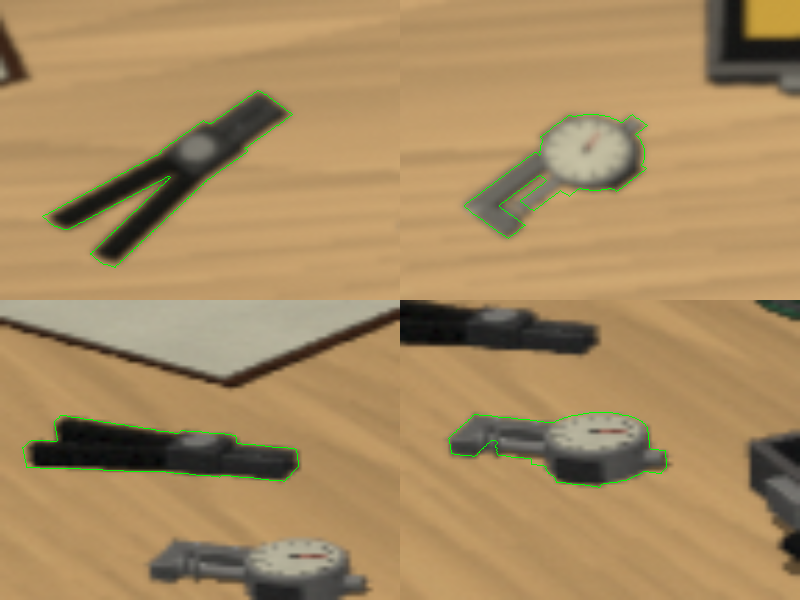

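Both views agree: gauge at (.475,.215,-.845), pliers at (.5065,.384,-.844). The fingertips slid up off the lugs last time because the pad contact was too shallow. The dial rim grip itself held well and stayed square, so I'll use it deliberately, centred.

Request:
servo_tool(plan=[80, 0, 28, 0, 0, 0, 0, 80, 0, 28, 0, 0, 0, 0, 80, 0, 28, 0, 0, 0, 0, 80, 0, 28, 0, 0, 0, 0, 80, 0, 28, 0, 0, 0, 0])

```text
t: 28.45
position: [0.4887, -0.052, 0.2096]
tcp_rot: [-0.001, 0.407, 0.914, 0.001]
wrist_force: [0.3, -1.4, -0.1]
gripper_width: 0.0683
```

Request:
servo_tool(plan=[75, -1.5, 27, -10, 0, 0, 0, 75, -1.5, 27, -10, 0, 0, 0, 75, -1.5, 27, -10, 0, 0, 0, 75, -1.5, 27, -10, 0, 0, 0, 75, -1.5, 27, -10, 0, 0, 0])

```text
t: 29.08
position: [0.4717, 0.2224, 0.109]
tcp_rot: [-0.002, 0.405, 0.914, 0.002]
wrist_force: [0.7, -0.7, -0.4]
gripper_width: 0.0643
```

Request:
servo_tool(plan=[75, 0, 0, 0, 0, 0, 0])

```text
t: 29.2
position: [0.4692, 0.2277, 0.108]
tcp_rot: [-0.004, 0.401, 0.916, 0.002]
wrist_force: [-0.2, -0.2, 1.6]
gripper_width: 0.0636
```

Request:
servo_tool(plan=[75, 0.6, -1.3, -4, 0, 0, -1, 75, 0.6, -1.3, -4, 0, 0, -1, 75, 0.6, -1.3, -4, 0, 0, -1, 75, 0.6, -1.3, -4, 0, 0, -1])

```text
t: 29.7
position: [0.4757, 0.215, 0.0695]
tcp_rot: [-0.003, 0.409, 0.913, 0.003]
wrist_force: [-0.9, -0.5, -0.5]
gripper_width: 0.064
```

Request:
servo_tool(plan=[75, -0.05, 0, -2, 0, 0, 0, 75, -0.05, 0, -3.25, 0, 0, 0, 75, -0.05, 0, -3.25, 0, 0, 0, 75, -0.05, 0, -3.25, 0, 0, 0])

```text
t: 30.2
position: [0.4755, 0.215, 0.0373]
tcp_rot: [-0.003, 0.409, 0.913, 0.003]
wrist_force: [0.1, -1.1, -0.0]
gripper_width: 0.0639
```

Request:
servo_tool(plan=[45, 0, 0, 0, 0, 0, 0, 45, 0, 0, 0, 0, 0, 0, 45, 0, 0, 0, 0, 0, 0, 45, 0, 0, 0, 0, 0, 0], force=35)

```text
t: 30.7
position: [0.4755, 0.2149, 0.0383]
tcp_rot: [-0.003, 0.409, 0.913, 0.004]
wrist_force: [-0.9, -1.1, 6.9]
gripper_width: 0.0468
```

Request:
servo_tool(plan=[45, 0, 0, 1, 0, 0, 0, 45, 0, 0, 2, 0, 0, 0, 45, 0, 0, 5, 0, 0, 0, 45, 0, 0, 8, 0, 0, 0, 45, 0, 0, 8, 0, 0, 0])

```text
t: 31.32
position: [0.4768, 0.2155, 0.1205]
tcp_rot: [-0.001, 0.409, 0.913, 0.005]
wrist_force: [0.4, -0.9, -2.5]
gripper_width: 0.0466
```

```bash
python3 - <<'E'
from h import *
s=read_state();print(s["wrist_force"],s["gripper_width"],s["position"])
im,d=read_camera("side"); u,v=w2px("side",(.4755,.215,.09)).astype(int); print(u,v)
cv2.imwrite("pics/s9.png",cv2.resize(im[v-60:v+60,u-60:u+60],None,fx=4.5,fy=4.5))
E
```

```text
[ 0.3611463  -0.89566367 -2.53101956] 0.04663793779609178 [0.47678332 0.21545858 0.12054311]
265 204
```

View pics/s9.png

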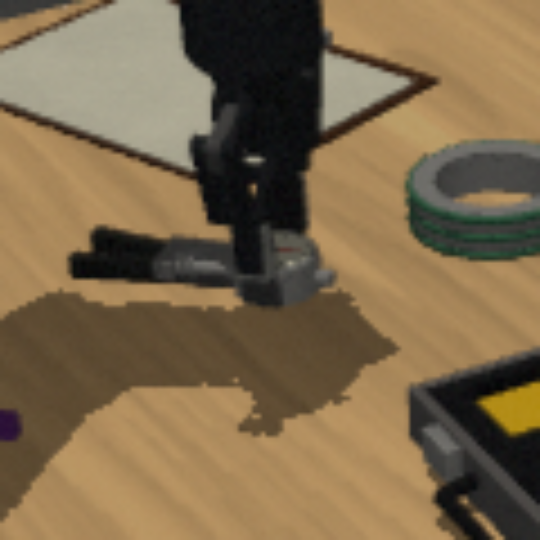

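Request:
servo_tool(plan=[45, 8, -9, 3, 0, 0, 18, 45, 15.4, -18.8, 3, 0, 0, 44.8, 45, 15.4, -18.8, 3, 0, 0, 44.8, 45, 15.4, -18.8, 3, 0, 0, 44.8, 45, 15.4, -18.8, 3, 0, 0, 44.8])

```text
t: 32.0
position: [0.6325, 0.0192, 0.1488]
tcp_rot: [-0.002, 0.034, 0.999, 0.001]
wrist_force: [-0.7, 0.6, -2.1]
gripper_width: 0.0465
```

Request:
servo_tool(plan=[45, 0, 0, 0, 0, 0, 0, 45, 0, 0, 0, 0, 0, 0, 45, 0, 0, 0, 0, 0, 0])

```text
t: 32.38
position: [0.6317, 0.0207, 0.1484]
tcp_rot: [-0.003, 0.033, 0.999, 0.001]
wrist_force: [-0.1, 0.8, -2.9]
gripper_width: 0.0466
```

Request:
servo_tool(plan=[45, -0.1, 0.6, -3, 0, -0.3, 0.3, 45, -0.1, 0.6, -6, 0, -0.3, 0.3, 45, -0.1, 0.6, -7, 0, -0.3, 0.3, 45, -0.1, 0.6, -7, 0, -0.3, 0.3])

```text
t: 32.88
position: [0.6305, 0.0271, 0.0782]
tcp_rot: [-0.0, 0.03, 1.0, 0.001]
wrist_force: [-0.2, 0.2, -1.3]
gripper_width: 0.0465
```

```bash
python3 - <<'E'
from h import *
s=read_state();print(s["wrist_force"],s["gripper_width"],s["position"],s["tcp_rot"])
t=[]
for c in("side","top"):
    im,d=read_camera(c); u,v=w2px(c,(.62,.03,.05)).astype(int)
    t.append(cv2.resize(im[v-50:v+50,u-50:u+50],(400,400),interpolation=cv2.INTER_CUBIC))
cv2.imwrite("pics/s10.png",np.hstack(t))
E
```

```text
[-0.20141752  0.19398849 -1.27993737] 0.04646947269551221 [0.63047319 0.02705275 0.07821335] [-3.39519450e-04  3.02810228e-02  9.99540571e-01  1.26168466e-03]
```

View pics/s10.png

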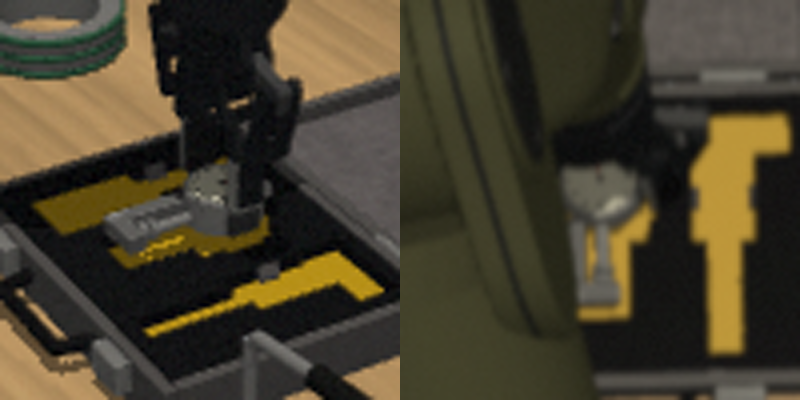

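Request:
servo_tool(plan=[45, 0, 0, -0.5, 0, 0, 0, 45, 0, 0, -0.9, 0, 0, 0, 45, 0, 0, -1.1, 0, 0, 0, 45, 0, 0, -1.1, 0, 0, 0])

```text
t: 33.48
position: [0.6317, 0.0258, 0.0686]
tcp_rot: [0.001, 0.031, 1.0, 0.001]
wrist_force: [-0.7, -2.1, 0.2]
gripper_width: 0.0467
```

Request:
servo_tool(plan=[45, 0, 0, -0.3, 0, 0, 0, 45, 0, 0, -0.5, 0, 0, 0, 45, 0, 0, -0.5, 0, 0, 0])

```text
t: 33.85
position: [0.632, 0.0257, 0.0644]
tcp_rot: [0.002, 0.031, 1.0, 0.001]
wrist_force: [-0.6, -1.7, -1.0]
gripper_width: 0.046
```

Request:
servo_tool(plan=[70, 0, 0, 0, 0, 0, 0, 70, 0, 0, 0, 0, 0, 0, 70, 0, 0, 3, 0, 0, 0, 70, 0, 0, 9, 0, 0, 0, 70, 0, -10, 14, 0, 0, 0])

```text
t: 34.48
position: [0.6344, -0.0231, 0.1851]
tcp_rot: [0.004, 0.025, 1.0, 0.004]
wrist_force: [1.5, -0.2, -0.8]
gripper_width: 0.0595
```

Request:
servo_tool(plan=[20, -12, -26, 4, 0, 0, 0, 20, -12, -26, 4, 0, 0, 0, 20, -12, -26, 4, 0, 0, 0, 20, -12, -26, 4, 0, 0, 0, 20, -12, -26, 4, 0, 0, 0])

```text
t: 35.1
position: [0.5122, -0.2873, 0.2258]
tcp_rot: [0.004, 0.028, 1.0, 0.003]
wrist_force: [0.7, 0.5, 0.7]
gripper_width: 0.0172
```

```bash
cat > chk.py <<'E'
from m3 import *
import sys
def chk(nm,p0,z0,tag):
    # dial/pivot heights and pose in the case
    PP=PL3 if nm=="pliers" else GA3
    for c in("top","side"):
        im,d=read_camera(c); cv2.imwrite(f"pics/{c}_{tag}.png",im); P=cloud(c,d)
        w=win(c,(p0[0]-.015,p0[1],.03),50); H=cv2.cvtColor(im,cv2.COLOR_BGR2HSV)
        o=(P[...,2]>.0375)&(P[...,2]<.07)&(np.hypot(P[...,0]-p0[0],P[...,1]-p0[1])<.03)
        q=P[o]; r=np.hypot(P[...,0]-p0[0],P[...,1]-p0[1])
        print(c,"n",o.sum(),"centre",q.mean(0).round(4) if o.any() else "","top z",np.median(P[(r<.009)][:,2]).round(4))
        m=(r<.03)&(im.min(2)>110)&(P[...,2]>.03); 
        if nm=="gauge" and m.sum()>20:
            v,u=np.nonzero(m); print("   dial white centroid at z.05",px2w(c,u.mean(),v.mean(),z=.05).round(4),m.sum())
if __name__=="__main__":
    chk("gauge",(.631,.027,-.061),.024,"g1")
    from h import *
    print(read_state()["position"])
E
python3 chk.py; python3 -c "
from h import *
t=[]
for c in('top','side'):
    im=cv2.imread(f'pics/{c}_g1.png'); u,v=w2px(c,(.62,.03,.05)).astype(int); t.append(cv2.resize(im[v-50:v+50,u-50:u+50],(400,400),interpolation=cv2.INTER_CUBIC))
cv2.imwrite('pics/s11.png',np.hstack(t))"
```

```text
top n 362 centre [0.6297 0.0271 0.0478] top z 0.049
   dial white centroid at z.05 [0.6326 0.027  0.05  ] 271
side n 249 centre [0.6281 0.0191 0.0471] top z 0.0496
   dial white centroid at z.05 [0.6302 0.0232 0.05  ] 127
[ 0.51188186 -0.28853116  0.22583768]
```

Dial top is at about .050 (laid in would be .051, home .046), so the gauge lies in its cutout. Next I'll press with closed fingers.

Request:
servo_tool(plan=[0, 11.9, 31.4, 0, 0, 0, 0, 0, 11.9, 31.4, 0, 0, 0, 0, 0, 11.9, 31.4, 0, 0, 0, 0, 0, 11.9, 31.4, 0, 0, 0, 0, 0, 11.9, 31.4, 0, 0, 0, 0])

```text
t: 35.83
position: [0.6253, 0.0134, 0.2255]
tcp_rot: [0.004, 0.028, 1.0, 0.003]
wrist_force: [2.1, -2.0, -0.5]
gripper_width: 0.0004
```

Request:
servo_tool(plan=[0, 0, 0, 0, 0, 0, 0, 0, 0, 0, -6, 0, 0, 0, 0, 0, 0, -10, 0, 0, 0, 0, 0, 0, -13, 0, 0, 0, 0, 0, 0, -13, 0, 0, 0])

```text
t: 36.45
position: [0.623, 0.0139, 0.0931]
tcp_rot: [0.001, 0.028, 1.0, 0.003]
wrist_force: [0.8, 0.2, 0.1]
gripper_width: -0.0001
```

Request:
servo_tool(plan=[0, 0.75, 1.25, 0, 0, 0, 0, 0, 0.75, 1.25, 0, 0, 0, 0, 0, 0.75, 1.25, -1.2, 0, 0, 0, 0, 0.75, 1.25, -1.7, 0, 0, 0, 0, 0.75, 1.25, -1.7, 0, 0, 0])

```text
t: 37.08
position: [0.6299, 0.026, 0.0755]
tcp_rot: [0.0, 0.028, 1.0, 0.002]
wrist_force: [0.3, -0.1, -0.1]
gripper_width: -0.0
```

Request:
servo_tool(plan=[0, 0, 0, -0.4, 0, 0, 0, 0, 0, 0, -0.4, 0, 0, 0])

```text
t: 37.33
position: [0.6296, 0.0259, 0.0712]
tcp_rot: [0.0, 0.029, 1.0, 0.002]
wrist_force: [0.3, 0.1, 0.7]
gripper_width: -0.0002
```

Request:
servo_tool(plan=[0, 0, 0, -0.3, 0, 0, 0, 0, 0, 0, -0.3, 0, 0, 0])

```text
t: 37.58
position: [0.6299, 0.0258, 0.0682]
tcp_rot: [0.0, 0.029, 1.0, 0.002]
wrist_force: [-0.4, -0.1, -0.3]
gripper_width: 0.0002
```

Request:
servo_tool(plan=[0, 0, 0, -0.3, 0, 0, 0, 0, 0, 0, -0.3, 0, 0, 0])

```text
t: 37.83
position: [0.6299, 0.0258, 0.0681]
tcp_rot: [0.001, 0.029, 1.0, 0.003]
wrist_force: [-4.7, 1.3, 21.5]
gripper_width: 0.0004
```

Request:
servo_tool(plan=[0, 0, 0, -0.3, 0, 0, 0, 0, 0, 0, -0.3, 0, 0, 0])

```text
t: 38.08
position: [0.6299, 0.0258, 0.0681]
tcp_rot: [0.001, 0.029, 1.0, 0.003]
wrist_force: [-6.9, 0.5, 22.8]
gripper_width: -0.0001
```

The fingers stopped at tip z .046 with 22 N, which is the home height. I'll retreat and check.

Request:
servo_tool(plan=[0, 0, 0, 5, 0, 0, 0, 0, 0, 0, 10, 0, 0, 0, 40, 0, -4, 13, 0, 0, 0, 40, -8, -20, 15, 0, 0, 0, 40, -10, -30, 15, 0, 0, 0])

```text
t: 38.7
position: [0.5805, -0.1297, 0.2095]
tcp_rot: [0.001, 0.028, 1.0, 0.003]
wrist_force: [1.0, -0.4, 0.2]
gripper_width: 0.034
```

Request:
servo_tool(plan=[40, -4, -10, 0, 0, 0, 0, 40, -4, -10, 0, 0, 0, 0, 40, -4, -10, 0, 0, 0, 0])

```text
t: 39.08
position: [0.5375, -0.2353, 0.2097]
tcp_rot: [0.0, 0.033, 0.999, 0.001]
wrist_force: [0.3, -0.3, 0.3]
gripper_width: 0.0336
```

```bash
python3 chk.py; python3 - <<'E'
from m4 import *
look('c',[('pliers',(.507,.384,-.846))])
E
```

```text
top n 351 centre [0.6303 0.0272 0.0461] top z 0.0465
   dial white centroid at z.05 [0.6319 0.0266 0.05  ] 253
side n 224 centre [0.6287 0.0192 0.0457] top z 0.0479
   dial white centroid at z.05 [0.6287 0.0207 0.05  ] 124
[ 0.5403926  -0.22938147  0.20942062]
top pliers [ 0.5068  0.385  -0.8385] 0.852 677
side pliers [ 0.5062  0.3838 -0.8394] 0.894 440
```

The gauge is home (dial top dropped to .0465). Now the pliers.

Request:
servo_tool(plan=[55, -3, 31, 0, 0, 0, -22, 55, -3, 31, 0, 0, 0, -22, 55, -3, 31, 0, 0, 0, -22, 55, -3, 31, 0, 0, 0, -22, 55, -3, 31, 0, 0, 0, -22])

```text
t: 39.9
position: [0.5109, 0.0857, 0.2093]
tcp_rot: [0.002, 0.215, 0.977, 0.004]
wrist_force: [2.2, -0.2, 0.1]
gripper_width: 0.0467
```

Request:
servo_tool(plan=[55, -0.4, 30, -10, 0, 0, -22.4, 55, -0.4, 30, -10, 0, 0, -22.4, 55, -0.4, 30, -10, 0, 0, -22.4, 55, -0.4, 30, -10, 0, 0, -22.4, 55, -0.4, 30, -10, 0, 0, -22.4])

```text
t: 40.52
position: [0.5052, 0.3825, 0.1109]
tcp_rot: [0.002, 0.399, 0.917, 0.004]
wrist_force: [1.2, -0.0, 0.4]
gripper_width: 0.0469
```

Request:
servo_tool(plan=[55, 0, 0, 0, 0, 0, 0, 55, 0, 0, 0, 0, 0, 0])

```text
t: 40.78
position: [0.5037, 0.3839, 0.1104]
tcp_rot: [0.002, 0.398, 0.918, 0.003]
wrist_force: [0.1, -0.3, -0.3]
gripper_width: 0.0463
```

Request:
servo_tool(plan=[55, 0.3, 0, -3, -0.2, 0.3, -1.3, 55, 0.3, 0, -6, -0.2, 0.3, -1.3, 55, 0.3, 0, -8.1, -0.2, 0.3, -1.3, 55, 0.3, 0, -8.1, -0.2, 0.3, -1.3, 55, 0.3, 0, -8.1, -0.2, 0.3, -1.3])

```text
t: 41.4
position: [0.5076, 0.3838, 0.0304]
tcp_rot: [0.001, 0.408, 0.913, 0.001]
wrist_force: [0.2, -0.5, 0.2]
gripper_width: 0.0468
```

Request:
servo_tool(plan=[15, 0, 0, 0, 0, 0, 0, 15, 0, 0, 0, 0, 0, 0, 15, 0, 0, 0, 0, 0, 0, 15, 0, 0, 0, 0, 0, 0, 15, 0, 0, 0, 0, 0, 0], force=35)

```text
t: 42.02
position: [0.5083, 0.384, 0.0319]
tcp_rot: [0.001, 0.408, 0.913, 0.002]
wrist_force: [-1.0, -0.9, 5.2]
gripper_width: 0.0246
```

Request:
servo_tool(plan=[15, 0, 0, 1, 0, 0, 0, 15, 0, 0, 3, 0, 0, 0, 15, 0, 0, 7, 0, 0, 0, 15, 0, 0, 11, 0, 0, 0, 15, 0, 0, 11, 0, 0, 0])

```text
t: 42.65
position: [0.5108, 0.3851, 0.1466]
tcp_rot: [0.004, 0.408, 0.913, 0.005]
wrist_force: [0.3, -0.4, -1.6]
gripper_width: 0.0252
```

Request:
servo_tool(plan=[15, 6, -14, 0, 0, 0, 20, 15, 12.4, -28.9, 0, 0, 0, 44.6, 15, 12.4, -28.9, 0, 0, 0, 44.6, 15, 12.4, -28.9, 0, 0, 0, 44.6, 15, 12.4, -28.9, 0, 0, 0, 44.6])

```text
t: 43.28
position: [0.6341, 0.0958, 0.1462]
tcp_rot: [0.001, 0.03, 1.0, 0.006]
wrist_force: [0.2, 0.9, -1.7]
gripper_width: 0.0251
```

Request:
servo_tool(plan=[15, 0, 0, 0, 0, 0, 0, 15, 0, 0, 0, 0, 0, 0, 15, 0, 0, 0, 0, 0, 0])

```text
t: 43.65
position: [0.633, 0.0985, 0.1457]
tcp_rot: [-0.0, 0.029, 1.0, 0.007]
wrist_force: [0.2, 0.5, -2.2]
gripper_width: 0.025
```

```bash
python3 - <<'E'
from h import *
s=read_state();X=s["position"];print(X,s["tcp_rot"],s["wrist_force"],s["gripper_width"])
for c in("side","top"):
    im,d=read_camera(c);P=cloud(c,d)
    q=P-X
    for nm,lo,hi in(("handles",-.088,-.03),("jaws",.02,.049)):
        m=(q[...,0]>lo)&(q[...,0]<hi)&(abs(q[...,1])<.03)&(q[...,2]<.0)&(q[...,2]>-.06)
        z=q[m]
        if len(z)>5:
            A=np.polyfit(z[:,0],z[:,2],1); print(c,nm,len(z),"mean",z.mean(0).round(4),"slope",A[0].round(3),"x",z[:,0].min().round(3),z[:,0].max().round(3))
    u,v=w2px(c,X-[.015,0,.03]).astype(int); cv2.imwrite(f"pics/{c}12.png",cv2.resize(im[v-45:v+45,u-45:u+45],(400,400)))
cv2.imwrite("pics/s12.png",np.hstack([cv2.imread(f"pics/{c}12.png") for c in("side","top")]))
E
```

```text
[0.63303486 0.09846977 0.14574678] [-1.79589356e-04  2.89171451e-02  9.99555776e-01  7.21232541e-03] [ 0.21697947  0.53314696 -2.2242577 ] 0.024999640339460272
side handles 296 mean [-0.0612 -0.0003 -0.0202] slope 0.049 x -0.088 -0.03
side jaws 80 mean [ 0.0345 -0.0071 -0.0212] slope -0.001 x 0.02 0.049
top handles 311 mean [-0.0594  0.0053 -0.0169] slope 0.011 x -0.087 -0.03
```

Request:
servo_tool(plan=[15, 0.2, -0.3, -3, -0.8, 0, 0, 15, 0.2, -0.3, -6, -0.8, 0, 0, 15, 0.2, -0.3, -7.3, -0.8, 0, 0, 15, 0.2, -0.3, -7.3, -0.8, 0, 0, 15, 0.2, -0.3, -7.3, -0.8, 0, 0])

```text
t: 44.38
position: [0.6362, 0.0953, 0.0741]
tcp_rot: [0.001, 0.029, 1.0, 0.0]
wrist_force: [-0.6, 0.3, -1.4]
gripper_width: 0.0253
```

Request:
servo_tool(plan=[15, -0.1, 0.05, -0.4, 0, 0, 0, 15, -0.1, 0.05, -0.8, 0, 0, 0, 15, -0.1, 0.05, -1.1, 0, 0, 0, 15, -0.1, 0.05, -1.1, 0, 0, 0])

```text
t: 44.88
position: [0.6356, 0.0945, 0.0631]
tcp_rot: [0.002, 0.029, 1.0, -0.001]
wrist_force: [0.4, -2.6, -1.6]
gripper_width: 0.0248
```

Request:
servo_tool(plan=[15, 0, 0, -0.2, 0, 0, 0, 15, 0, 0, -0.2, 0, 0, 0, 15, 0, 0, -0.2, 0, 0, 0])

```text
t: 45.25
position: [0.6359, 0.0937, 0.0612]
tcp_rot: [0.002, 0.03, 1.0, -0.001]
wrist_force: [0.4, -4.7, 0.6]
gripper_width: 0.0249
```

Request:
servo_tool(plan=[45, 0, 0, 0, 0, 0, 0, 45, 0, 0, 0, 0, 0, 0, 45, 0, 0, 4, 0, 0, 0, 0, 0, 0, 6, 0, 0, 0, 0, 0, 0, 6, 0, 0, 0])

```text
t: 45.88
position: [0.637, 0.0944, 0.1228]
tcp_rot: [0.004, 0.029, 1.0, -0.0]
wrist_force: [-0.5, -0.1, 0.0]
gripper_width: 0.0027
```

Request:
servo_tool(plan=[0, -8, -28, 10, 0, 0, 0, 0, -8, -28, 10, 0, 0, 0, 0, -8, -28, 10, 0, 0, 0, 0, -8, -28, 10, 0, 0, 0, 0, -8, -28, 10, 0, 0, 0])

```text
t: 46.5
position: [0.5557, -0.1873, 0.2223]
tcp_rot: [0.003, 0.03, 1.0, -0.0]
wrist_force: [0.5, -0.1, -0.1]
gripper_width: 0.0
```

```bash
cat >> chk.py <<'E'
def pl(tag):
    for c in("top","side"):
        im,d=read_camera(c); cv2.imwrite(f"pics/{c}_{tag}.png",im); P=cloud(c,d)
        X=np.array([.634,.095,0]); a=-.061; R=np.array([[np.cos(a),np.sin(a)],[-np.sin(a),np.cos(a)]])
        q=(P[...,:2]-X[:2])@R.T; z=P[...,2]
        for nm,x0,x1,y0,y1 in(("pivot",-.008,.008,-.007,.007),("jaws",.022,.042,-.006,.006),("hL",-.08,-.06,.014,.019),("hR",-.08,-.06,-.019,-.014)):
            m=(q[...,0]>x0)&(q[...,0]<x1)&(q[...,1]>y0)&(q[...,1]<y1); print(c,nm,np.median(z[m]).round(4),m.sum())
        m=(z>.0395)&(z<.06)&(abs(q[...,0])<.03)&(abs(q[...,1])<.03); print(c,"pivot centre local",q[m].mean(0).round(4),m.sum(), "ext",np.percentile(q[m],[3,97],axis=0).round(4).tolist())
E
python3 -c "
from chk import *
pl('p1'); print(read_state()['position'])"
```

```text
top pivot 0.049 38
top jaws 0.0449 38
top hL 0.0415 16
top hR 0.0442 17
top pivot centre local [-0.0015  0.0001] 254 ext [[-0.0286, -0.0129], [0.0276, 0.0135]]
side pivot 0.05 19
side jaws 0.0444 17
side hL 0.0406 6
side hR 0.0423 9
side pivot centre local [-0.0023 -0.007 ] 165 ext [[-0.0273, -0.0183], [0.0272, 0.0102]]
[ 0.55446394 -0.19499227  0.22393793]
```

Request:
servo_tool(plan=[0, 8, 29, 0, 0, 0, 0, 0, 8, 29, 0, 0, 0, 0, 0, 8, 29, 0, 0, 0, 0, 0, 8, 29, 0, 0, 0, 0, 0, 8, 29, 0, 0, 0, 0])

```text
t: 47.22
position: [0.634, 0.1001, 0.2222]
tcp_rot: [0.003, 0.033, 0.999, -0.003]
wrist_force: [-0.1, 0.1, 0.1]
gripper_width: 0.0001
```

Request:
servo_tool(plan=[0, 0, 0, -3, 0, 0, 0, 0, 0, 0, -8, 0, 0, 0, 0, 0, 0, -12, 0, 0, 0, 0, 0, 0, -13, 0, 0, 0, 0, 0, 0, -13, 0, 0, 0])

```text
t: 47.85
position: [0.6337, 0.1002, 0.0917]
tcp_rot: [0.002, 0.033, 0.999, -0.003]
wrist_force: [0.1, 0.7, 1.4]
gripper_width: -0.0003
```

Request:
servo_tool(plan=[0, 0, -0.5, 0, 0, 0, 0, 0, 0, -0.5, 0, 0, 0, 0, 0, 0, -0.5, -1, 0, 0, 0, 0, 0, -0.5, -1.8, 0, 0, 0, 0, 0, -0.5, -1.8, 0, 0, 0])

```text
t: 48.48
position: [0.6329, 0.0953, 0.0727]
tcp_rot: [0.001, 0.033, 0.999, -0.003]
wrist_force: [0.4, 0.0, -0.8]
gripper_width: 0.0003
```

Request:
servo_tool(plan=[0, 0, 0, -0.3, 0, 0, 0, 0, 0, 0, -0.3, 0, 0, 0])

```text
t: 48.72
position: [0.6331, 0.0951, 0.0697]
tcp_rot: [0.002, 0.033, 0.999, -0.003]
wrist_force: [-0.1, -0.2, 0.9]
gripper_width: 0.0
```

Request:
servo_tool(plan=[0, 0, 0, -0.3, 0, 0, 0, 0, 0, 0, -0.3, 0, 0, 0])

```text
t: 48.98
position: [0.6336, 0.0952, 0.0672]
tcp_rot: [0.002, 0.033, 0.999, -0.003]
wrist_force: [0.6, -1.7, 2.9]
gripper_width: -0.0002
```

Request:
servo_tool(plan=[0, 0, 0, -0.3, 0, 0, 0, 0, 0, 0, -0.3, 0, 0, 0])

```text
t: 49.22
position: [0.6338, 0.0951, 0.0652]
tcp_rot: [0.002, 0.033, 0.999, -0.003]
wrist_force: [-0.6, -0.9, 9.5]
gripper_width: -0.0004
```

Request:
servo_tool(plan=[0, 0, 0, -0.3, 0, 0, 0, 0, 0, 0, -0.3, 0, 0, 0])

```text
t: 49.48
position: [0.6338, 0.095, 0.065]
tcp_rot: [0.003, 0.033, 0.999, -0.003]
wrist_force: [-7.0, -0.3, 22.9]
gripper_width: 0.0005
```

Request:
servo_tool(plan=[0, 0, 0, -0.3, 0, 0, 0, 0, 0, 0, -0.3, 0, 0, 0])

```text
t: 49.72
position: [0.6338, 0.095, 0.0651]
tcp_rot: [0.003, 0.034, 0.999, -0.002]
wrist_force: [-6.5, -0.2, 23.5]
gripper_width: -0.0001
```

The pliers hit a hard stop at tip z .043, their home height. I'll retreat clear and run the final checks on the whole scene.

Request:
servo_tool(plan=[0, 0, 0, 5, 0, 0, 0, 0, 0, 0, 11, 0, 0, 0, 0, 0, 0, 16, 0, 0, 0, 0, -8, -20, 16, 0, 0, 0, 0, -10, -25, 18, 0, 0, 0])

```text
t: 50.35
position: [0.5868, -0.0214, 0.2311]
tcp_rot: [0.003, 0.032, 0.999, -0.002]
wrist_force: [0.4, -1.2, -0.1]
gripper_width: 0.0001
```

Request:
servo_tool(plan=[0, -5, -17, 5, 0, 0, 0, 0, -5, -17, 5, 0, 0, 0, 0, -5, -17, 5, 0, 0, 0, 0, -5, -17, 5, 0, 0, 0])

```text
t: 50.85
position: [0.5346, -0.1984, 0.2824]
tcp_rot: [0.003, 0.038, 0.999, -0.005]
wrist_force: [-0.6, 1.5, 0.6]
gripper_width: -0.0002
```

```bash
python3 - <<'E'
from chk import *
pl("fin"); chk("gauge",(.631,.027,-.061),.024,"fin2")
print(read_state()["position"])
im,d=read_camera("side");P=cloud("side",d);V=cv2.cvtColor(im,cv2.COLOR_BGR2HSV)[...,2]
m=(abs(P[...,2]-.077)<.006)&(abs(P[...,0]-.485)<.08)&(abs(P[...,1]+.3)<.09)&(V<60)
nn,l,s,ce=cv2.connectedComponentsWithStats(m.astype(np.uint8))
for k in range(1,nn):
    if s[k,4]>60: print("tin",s[k,4],px2w("side",*ce[k],z=.078).round(4),P[l==k][:,2].mean())
k=(P[...,2]>.13)&(P[...,2]<.18)&(abs(P[...,0]-.486)<.06)&(abs(P[...,1]+.305)<.08)&(V<60); print("bar",np.median(P[k],0))
for n in("caliper","tin0","gauge","pliers"): print(n,[(round(q["p"],2),px2w("side",*q["xy"],z=.01).round(2)[:2]) for q in spot_point("side",n)])
cv2.imwrite("pics/fin.png",im[120:480,100:580])
E
```

```text
top pivot 0.0444 40
top jaws 0.0377 38
top hL 0.041 18
top hR 0.0406 17
top pivot centre local [-0.0013 -0.0005] 175 ext [[-0.0263, -0.0127], [0.025, 0.0116]]
side pivot 0.0448 18
side jaws 0.0382 18
side hL 0.0405 6
side hR 0.0408 6
side pivot centre local [-0.0034 -0.0055] 114 ext [[-0.0276, -0.0173], [0.0246, 0.0097]]
top n 350 centre [0.6305 0.0272 0.046 ] top z 0.0476
   dial white centroid at z.05 [0.6321 0.0265 0.05  ] 256
side n 228 centre [0.6283 0.0189 0.0457] top z 0.0476
   dial white centroid at z.05 [0.6298 0.0209 0.05  ] 118
[ 0.53699578 -0.18937153  0.28043447]
tin 406 [ 0.5165 -0.2585  0.078 ] 0.07865380645017601
tin 541 [ 0.4469 -0.3481  0.078 ] 0.07866481909357065
bar [ 0.4805264  -0.30503102  0.16003871]
caliper [(0.64, array([ 0.51, -0.27]))]
tin0 [(0.91, array([ 0.52, -0.26])), (0.79, array([ 0.44, -0.35]))]
gauge [(0.9, array([0.65, 0.05])), (0.25, array([ 0.52, -0.26]))]
pliers [(0.8, array([0.26, 0.3 ])), (0.69, array([0.64, 0.11]))]
```

View pics/fin.png

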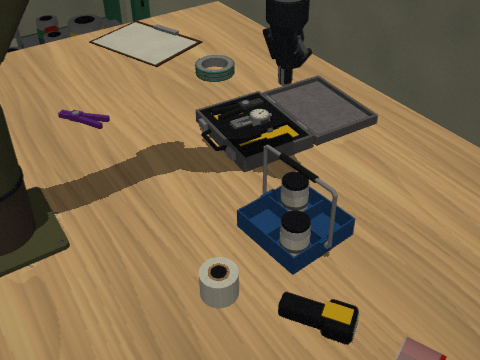

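```bash
python3 -c "
from cell import *
print(finish_job())"
```

```text
the job is handed in; nothing more can be done
None
```

The kit is made up and the job is handed in; no verdict was given. The clock stood at about 51 s.

**What I did**
- I folded the handle right down and stood the two tins in diagonally opposite cells of the carrier. I then raised the handle upright again.
- I laid the dial gauge and the pliers in their cutouts and pressed each down to a hard stop at about 23 N. The fingertips stopped at z .046 for the gauge and .043 for the pliers, which are their home heights.
- There was no caliper on the bench. I left the purple look-alike, the gaskets, the label roll and the scanner alone.

**Last checks**
- **Tins:** both tops read .0787 m, where .078 is right on a cell floor. Their positions agree with their cell centres to about 5 mm.
- **Handle:** the bar stands over the hinge to about 4 mm, roughly 0.03 rad from upright.
- **Pliers:** jaws read .038 and handles about .041 (.038 and .040 expected), so they are flat and home.
- **Gauge:** the dial top read .0465 to .0479 (.046 expected).
- **Robot:** clear of everything.

**What went wrong or disagreed**
- The pliers were knocked aside mid-run; I found them again and measured them afresh.
- The first grip on the gauge slid off its lugs. I set it down on the bench and regrasped it by the dial rim.
- The side camera placed the tools 5 to 7 mm lower in y than the top camera. I put this down to its slanted view of their sides.
- The network's one late "caliper" report was at a tin, so I took it as false.

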